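Spread the dry clay and hang up the pail

ROBOT

A 6-joint arm with a two-finger parallel gripper is mounted at the origin on the work surface. World frame = base frame: x ahead of the robot, y to its left, z up, the work surface at z = 0. Lengths are in m, angles in rad, forces in N, time in s.
With the tool pointing down it reaches from about 0.375 to 0.975 m from the base axis. Payload 3.8 kg.
Tool frame: the origin (TCP) lies midway between the tips of the shut fingers; the grasp point (between the pads) lies 19 mm behind it; z points along the fingers, y is the direction in which the jaws open and shut (so a half turn about z gives the same grasp; the last joint's range is limited). The gripper opens to 85 mm and grips with 20 to 120 N. Pads are 22 mm wide; open, the fingers measure 114 mm over their backs; the gripper's body (76 mm by 85 mm) begins 54 mm behind the grasp point. The pads swing forward as they close: fully open they stand 13 mm farther back than shut.
Start: joints at [-1.38, 0.264, 1.604, -0, 1.274, -0.037], TCP at [0.152, -0.658, 0.231] pointing down, gripper open.
Joint ranges: [-2.63, 2.63], [-0.94, 2.18], [0.31, 2.57], [-1.31, 4.45], [0, 2.66], [-2.55, 2.55]. Speed limits (rad/s): [2.57, 2.57, 3.14, 3.14, 3.14, 3.14].

INTERFACE

Orientations are given as a rotation vector (axis times angle).
In Python, from workcell import bot gives the robot as it stands.
- The arm moves only by the tool drive_tool, never from a script. Its argument "steps" is a list of rows, each a list of 2 entries, a list of its own where there are three numbers: the shift along the tool's x, y, z in mm, then the turn about the tool's z in degrees. In form: [[[dx, dy, dz], twist], ...]. A call has 1 to 8 rows; each row shifts and turns the commanded pose from where the row before left it, along the tool's axes as they then stand; what a row does not reach is not made up. A row lasts 1/12 s, in which the tool goes at most 41.7 mm and 7.16 degrees, less where a joint would pass 70% of its speed; a pose out of reach is approached as far as the arm can. A call is refused whole if a number of a shift passes 41.7 or a number of a turn 7.16, either way. A call with a gripper value outside its range is refused whole. "jaw" is the opening, from 0 (shut) to 1 (fully open), set as the call begins (left out, the last holds). The fingers move at their own pace and stop on an object; "force" is the grip in N (left out, the last holds). Time passes only in rows, so rows that do not move let the fingers close. It gives the time, the measured TCP pose, the force and the opening at its end, in the units of the state.
- bot.read_state(): the state, without advancing time (a new reading comes with each control period).
- bot.read_camera(name): name is "scene" or "top" or "wrist"; returns the picture (400x640x3 uint8, red, green, blue); there is no depth.
- bot.camera_info(name): a dict with "fx", "fy", "cx", "cy" (pixels), "position" and "attitude" of the camera in the world. Camera axes: x right, y down, z forward; pixel columns grow to the right and rows downward; lengths in m; the calibration is good to about 2 mm. A picture is of the moment at which its call begins: read the wrist's pose just before it. camera_info takes no time and is no camera call; for the wrist camera it gives the pose at the moment of the call.
- bot.finish_job(): hands the job in, once; it reports no verdict.
The state is a dict: "time": time; "q": joint angles; "joint_vel": joint speeds; "joint_torque": joint torques, N m; "tool_pos": TCP position; "tcp_rot": TCP orientation; "wrist_force": force on the tool from outside, world axes, zero at the start; "torque": the same for the moment, N m; "width": opening from 0.0 (shut) to 1.0 (fully open).
Only numpy, scipy, OpenCV 4.12 (cv2) and the standard library are available. Lean on these libraries where they do the work, as an engineer would, in place of code of your own. Each camera call takes 0.05 s, during which the arm holds its last target.

TASK

The dry clay lumps were tipped out of the pail into a heap on the drying tray, and some may have ended up on the bench: spread all of them over the tray's floor in one even layer, at least 25 mm of air between any two lumps and at least one lump in every quarter of the tray. Hang the empty pail by its handle on the stand's hook, hanging freely and still, and leave the other things on the bench where they are.

Things in the scene. Friction and masses are not known exactly. Their poses are not given: they have to be found in the camera images.
- tray: fixed drying tray: a pale plaster slab in a low wooden frame; inner floor 240 mm (its x) by 280 mm (its y), floor 12 mm above the bench, rim 28 mm above the bench, frame 12 mm thick; origin at the centre of its underside, z up; the quarters are divided by its x and y axes
- stand: fixed hook stand: dark wooden foot (170 by 130 by 12 mm), upright steel post (18 mm thick, 265 mm tall) and a steel hook arm (9 mm thick) that points along the stand's -x; origin on the bench at the post's axis
- hook_seat (a point): top of the hook's wire at the middle of its flat seat, where a handle comes to rest: 239 mm above the bench, 95 mm from the post's axis; axes as the stand. The seat is level for 30 mm along x; beyond it the tip, 33 mm farther along -x, turns up 24 mm; towards the post the wire steps up 14 mm
- pail: small empty green metal pail, 120 mm across the rim, 88 mm high, 0.25 to 0.5 kg, with a stiff (not swinging) upright steel handle; origin at the centre of its underside, z up, handle bar along its y
- pail_bar (a point): middle of the pail's handle bar, on the bar's centre line, 160 mm above the pail's underside; the round bar is 10 mm thick and straight along y for 50 mm either side, then bends down to the rim; nothing lies under the bar for 70 mm. Axes as the pail
- lump0: a dry, hard, rounded lump of brown clay, like a thick faceted bun: 58 mm across, 46 mm high (flat underside 48 mm across, nearly upright sides, flat top 42 mm across), 0.16 kg; origin at its middle, 23 mm above its underside, z up as it lies flat. Starts in the heap on the tray.
- lump1: another such lump, as lump0. Starts in the heap on the tray.
- lump2: another such lump, as lump0. Starts in the heap on the tray.
- lump3: another such lump, as lump0. Starts in the heap on the tray.
- lump4: another such lump, as lump0. May be absent; starts in the heap on the tray.
- lump5: another such lump, as lump0. May be absent; starts on top of the heap.
- lump6: another such lump, as lump0. May be absent; starts on the bench beside the tray, on its left (+y).
- lump7: another such lump, as lump0. May be absent; starts on the bench beside the tray, on its right (-y).
- bowl: bystander: fired clay bowl, 110 mm across, 55 mm high, leave alone; origin at the centre of its underside
- mug: bystander: blue mug, 90 mm high, leave alone; origin at the centre of its underside
- bottle: bystander: clear squeeze bottle, 64 mm across, 170 mm high, leave alone; origin at the centre of its underside
- brush: bystander: brush 200 mm long lying on the bench, leave alone
- prop: bystander: upright round kiln prop, 48 mm across, 75 mm high, leave alone; origin at the centre of its underside
- rib: bystander: wooden rib, a flat block 110 by 60 by 12 mm lying on the bench, leave alone
Not all that is in view belongs to the job. There is more than one size of the pail; the one meant has the size given above.

How it is judged:
At the end, for the whole second after the job is handed in: All present lumps lie still on the tray floor (middles under 50 mm above bench), middles 78 mm apart or more, one or more per quarter of the tray; the pail hangs still on the hook, bar middle within 45 mm of the seat, underside over 50 mm up, tilt under 0.35 rad (distance between pail_bar and hook_seat below 0.045 m and contact force between pail and stand above 1 N and height (world z) of pail above 0.05 m and angle between pail's own z axis and vertical below 0.35 rad and linear speed of pail below 0.06 m/s and horizontal distance between each of lump1, lump2, lump3, lump4, lump5, lump6, lump7 and lump0 above 0.078 m and horizontal distance between each of lump2, lump3, lump4, lump5, lump6, lump7 and lump1 above 0.078 m and horizontal distance between each of lump3, lump4, lump5, lump6, lump7 and lump2 above 0.078 m and horizontal distance between each of lump4, lump5, lump6, lump7 and lump3 above 0.078 m and horizontal distance between each of lump5, lump6, lump7 and lump4 above 0.078 m and horizontal distance between each of lump6, lump7 and lump5 above 0.078 m and horizontal distance between lump7 and lump6 above 0.078 m and ((x of lump0 in the frame of tray above 0 m and y of lump0 in the frame of tray above 0 m) or (x of lump1 in the frame of tray above 0 m and y of lump1 in the frame of tray above 0 m) or (x of lump2 in the frame of tray above 0 m and y of lump2 in the frame of tray above 0 m) or (x of lump3 in the frame of tray above 0 m and y of lump3 in the frame of tray above 0 m) or (x of lump4 in the frame of tray above 0 m and y of lump4 in the frame of tray above 0 m) or (x of lump5 in the frame of tray above 0 m and y of lump5 in the frame of tray above 0 m) or (x of lump6 in the frame of tray above 0 m and y of lump6 in the frame of tray above 0 m) or (x of lump7 in the frame of tray above 0 m and y of lump7 in the frame of tray above 0 m)) and ((x of lump0 in the frame of tray above 0 m and y of lump0 in the frame of tray below 0 m) or (x of lump1 in the frame of tray above 0 m and y of lump1 in the frame of tray below 0 m) or (x of lump2 in the frame of tray above 0 m and y of lump2 in the frame of tray below 0 m) or (x of lump3 in the frame of tray above 0 m and y of lump3 in the frame of tray below 0 m) or (x of lump4 in the frame of tray above 0 m and y of lump4 in the frame of tray below 0 m) or (x of lump5 in the frame of tray above 0 m and y of lump5 in the frame of tray below 0 m) or (x of lump6 in the frame of tray above 0 m and y of lump6 in the frame of tray below 0 m) or (x of lump7 in the frame of tray above 0 m and y of lump7 in the frame of tray below 0 m)) and ((x of lump0 in the frame of tray below 0 m and y of lump0 in the frame of tray above 0 m) or (x of lump1 in the frame of tray below 0 m and y of lump1 in the frame of tray above 0 m) or (x of lump2 in the frame of tray below 0 m and y of lump2 in the frame of tray above 0 m) or (x of lump3 in the frame of tray below 0 m and y of lump3 in the frame of tray above 0 m) or (x of lump4 in the frame of tray below 0 m and y of lump4 in the frame of tray above 0 m) or (x of lump5 in the frame of tray below 0 m and y of lump5 in the frame of tray above 0 m) or (x of lump6 in the frame of tray below 0 m and y of lump6 in the frame of tray above 0 m) or (x of lump7 in the frame of tray below 0 m and y of lump7 in the frame of tray above 0 m)) and ((x of lump0 in the frame of tray below 0 m and y of lump0 in the frame of tray below 0 m) or (x of lump1 in the frame of tray below 0 m and y of lump1 in the frame of tray below 0 m) or (x of lump2 in the frame of tray below 0 m and y of lump2 in the frame of tray below 0 m) or (x of lump3 in the frame of tray below 0 m and y of lump3 in the frame of tray below 0 m) or (x of lump4 in the frame of tray below 0 m and y of lump4 in the frame of tray below 0 m) or (x of lump5 in the frame of tray below 0 m and y of lump5 in the frame of tray below 0 m) or (x of lump6 in the frame of tray below 0 m and y of lump6 in the frame of tray below 0 m) or (x of lump7 in the frame of tray below 0 m and y of lump7 in the frame of tray below 0 m)) and x of lump0 in the frame of tray between -0.12 and 0.12 m and y of lump0 in the frame of tray between -0.14 and 0.14 m and z of each of lump0, lump1, lump2, lump3, lump4, lump5, lump6, lump7 in the frame of tray below 0.05 m and linear speed of each of lump0, lump1, lump2, lump3, lump4, lump5, lump6, lump7 below 0.03 m/s and x of lump1 in the frame of tray between -0.12 and 0.12 m and y of lump1 in the frame of tray between -0.14 and 0.14 m and x of lump2 in the frame of tray between -0.12 and 0.12 m and y of lump2 in the frame of tray between -0.14 and 0.14 m and x of lump3 in the frame of tray between -0.12 and 0.12 m and y of lump3 in the frame of tray between -0.14 and 0.14 m and x of lump4 in the frame of tray between -0.12 and 0.12 m and y of lump4 in the frame of tray between -0.14 and 0.14 m and x of lump5 in the frame of tray between -0.12 and 0.12 m and y of lump5 in the frame of tray between -0.14 and 0.14 m and x of lump6 in the frame of tray between -0.12 and 0.12 m and y of lump6 in the frame of tray between -0.14 and 0.14 m and x of lump7 in the frame of tray between -0.12 and 0.12 m and y of lump7 in the frame of tray between -0.14 and 0.14 m); the robot touches nothing.
It fails at once if a bystander (bowl, mug, bottle, brush, prop or rib) is pushed more than 40 mm from its place (distance of any of bowl, mug, bottle, brush, prop, rib from where it was at the start of the episode above 0.04 m).
Of lump4, lump5, lump6, lump7 only 2 to 4 are there at a start; the rules pass over those that are not, and their reading is None.
At some moment in a run one of lump0, lump1, lump2, lump3, lump4, lump5, lump6, lump7 may be knocked a few centimetres aside while the robot is not near it.
It also fails if it takes over 210 s, if anything falls off the work surface, if the arm or the gripper's body presses on something with over 40 N, if the wrist force passes 120 N, or if a joint passes its speed limit or range.

## Working session

There is one attempt and no reset: what is moved stays moved. The work goes in short steps, Python scripts to look and compute and a tool call to move; the robot and the scene stay as the last step left them, time stands still between calls to the robot, and variables do not carry over. Pictures are saved under pics/ and viewed, and the job is handed in when it is done.

Besides the shell and the picture viewer there is one more tool, called after "Emit:" as name(argument=value, ...) on one line, values as JSON. drive_tool: Moves the arm, as the interface text tells. Its arguments: {"type":"object","properties":{"steps":{"type":"array","items":{"type":"array"}},"jaw":{"type":"number"},"force":{"type":"number"}},"required":["steps"]}

```bash
ls; mkdir -p pics; python3 - <<'E'
from workcell import bot
import cv2
print(bot.read_state())
for n in("scene","top","wrist"):
    print(n,bot.camera_info(n))
    cv2.imwrite(f"pics/{n}0.png",bot.read_camera(n)[:,:,::-1])
E
```

```text
pics
{'time': 0.0, 'q': array([-1.37992103e+00,  2.64787568e-01,  1.60533559e+00, -1.21275553e-05,
        1.27368210e+00, -3.69082862e-02]), 'joint_vel': array([ 1.06462479e-03,  1.16434272e-03, -6.39374240e-04,  5.71871456e-04,
        7.10665743e-05, -2.33054893e-04]), 'joint_torque': array([ 6.75673509e-04, -5.15111840e+01, -3.67313397e+01,  1.92125990e-04,
        1.28903883e-02, -8.53238813e-07]), 'tool_pos': array([ 0.1522826 , -0.65687342,  0.22995956]), 'tcp_rot': array([-3.11904781e+00, -3.56783542e-01,  2.85251482e-04]), 'wrist_force': array([ 0.55455844, -0.85497233, -0.46847449]), 'torque': array([-6.41602345e-05,  2.61348874e-02, -2.89399723e-02]), 'width': 0.9986635016982635}
scene {'fx': 363.4383388908874, 'fy': 363.4383388908874, 'cx': 322.2838708760889, 'cy': 198.72152695839662, 'position': array([1.24098925, 0.15707866, 0.76954418]), 'attitude': array([-1.52215316, -1.88688264,  0.87426589])}
top {'fx': 459.12386826046406, 'fy': 459.12386826046406, 'cx': 318.355571667426, 'cy': 203.56359405277064, 'position': array([0.4329913 , 0.02094001, 1.50815503]), 'attitude': array([-2.17824248,  2.22342509, -0.05410335])}
wrist {'fx': 295.2142949149453, 'fy': 295.2142949149453, 'cx': 322.2644750475303, 'cy': 200.79685017287133, 'position': array([ 0.21671869, -0.64265738,  0.37186506]), 'attitude': array([ 2.29032149, -1.81980277, -0.24526127])}
```

View pics/top0.png

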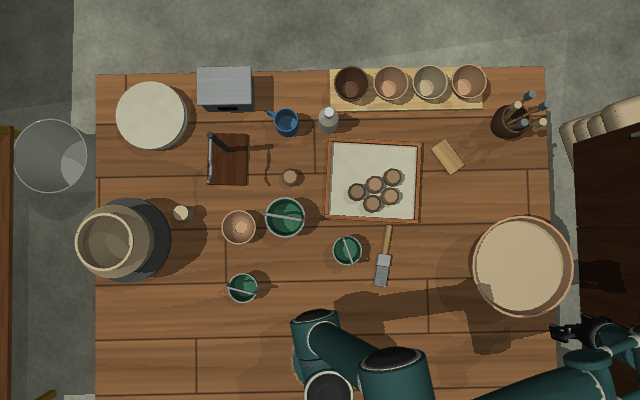

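View pics/scene0.png

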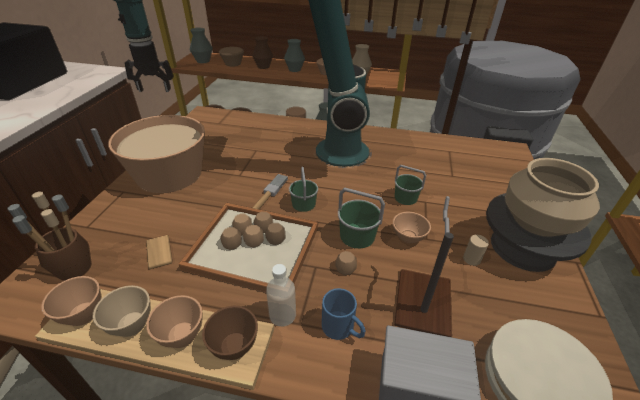

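View pics/wrist0.png

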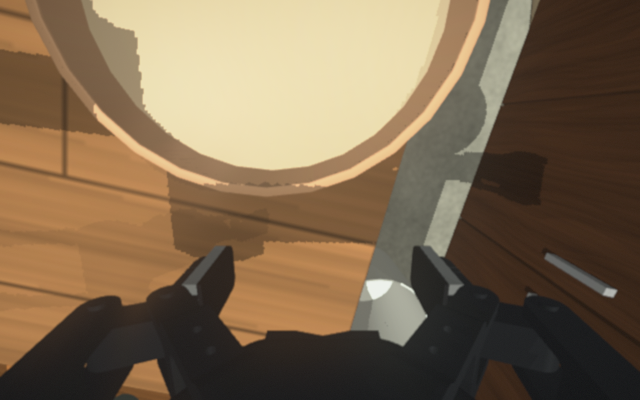

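```bash
cat > h.py <<'E'
import numpy as np, cv2
from scipy.spatial.transform import Rotation as R
from workcell import bot
def ray(info,u,v):
    d=np.array([(u-info["cx"])/info["fx"],(v-info["cy"])/info["fy"],1.])
    return np.array(info["position"]),R.from_rotvec(info["attitude"]).apply(d)
def onz(info,u,v,z):
    p,d=ray(info,u,v); return p+d*(z-p[2])/d[2]
def proj(info,P):
    c=R.from_rotvec(info["attitude"]).inv().apply(np.array(P)-info["position"])
    c=np.atleast_2d(c); return np.c_[info["fx"]*c[:,0]/c[:,2]+info["cx"],info["fy"]*c[:,1]/c[:,2]+info["cy"]]
def tri(views):
    A=np.zeros((3,3));b=np.zeros(3)
    for i,u,v in views:
        p,d=ray(i,u,v);d/=np.linalg.norm(d);M=np.eye(3)-np.outer(d,d);A+=M;b+=M@p
    x=np.linalg.solve(A,b); return x
def crop(img,x0,y0,x1,y1,s,name):
    cv2.imwrite(name,cv2.resize(img[y0:y1,x0:x1],None,fx=s,fy=s,interpolation=cv2.INTER_CUBIC))
E
python3 - <<'E'
from h import *
t=cv2.imread("pics/top0.png");s=cv2.imread("pics/scene0.png")
crop(t,190,120,440,310,3.1,"pics/t0c.png")
crop(s,180,160,500,360,2.5,"pics/s0c.png")
T=bot.camera_info("top")
for n,u,v,z in[("pailA",285,217,.08),("pailB",347,250,.06),("pailC",242,288,.06),("l",291,177,.046),("prop",181,212,.07),("bowl",238,227,.05)]: print(n,onz(T,u,v,z))
E
```

```text
pailA [0.45717449 0.11850755 0.08      ]
pailB [ 0.34980641 -0.07315047  0.06      ]
pailC [0.23818399 0.25823408 0.06      ]
l [0.58511492 0.09944833 0.046     ]
prop [0.47967067 0.44420385 0.07      ]
bowl [0.42906102 0.27001086 0.05      ]
```

View pics/t0c.png

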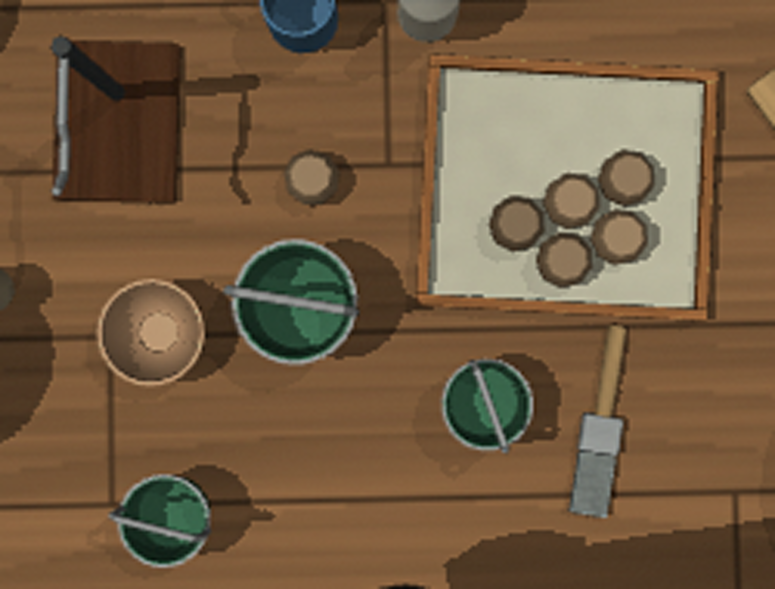

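View pics/s0c.png

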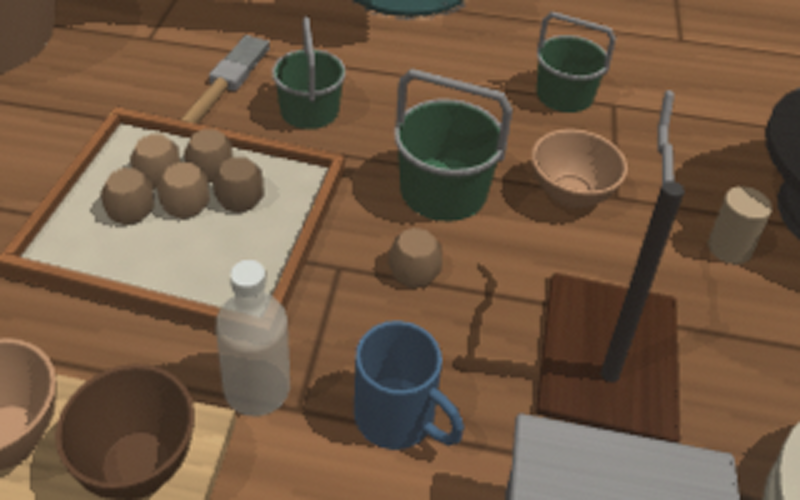

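```bash
python3 - <<'E'
from h import *
t=cv2.imread("pics/top0.png");s=cv2.imread("pics/scene0.png")
crop(t,195,125,315,245,6,"pics/t0d.png")
crop(s,330,180,480,320,5,"pics/s0d.png")
E
```

```text
(no output)
```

View pics/t0d.png

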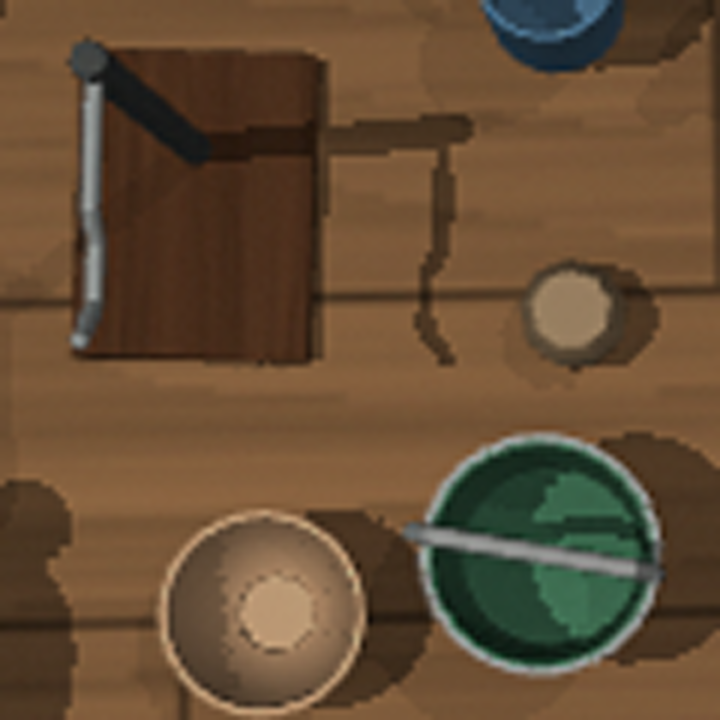

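View pics/s0d.png

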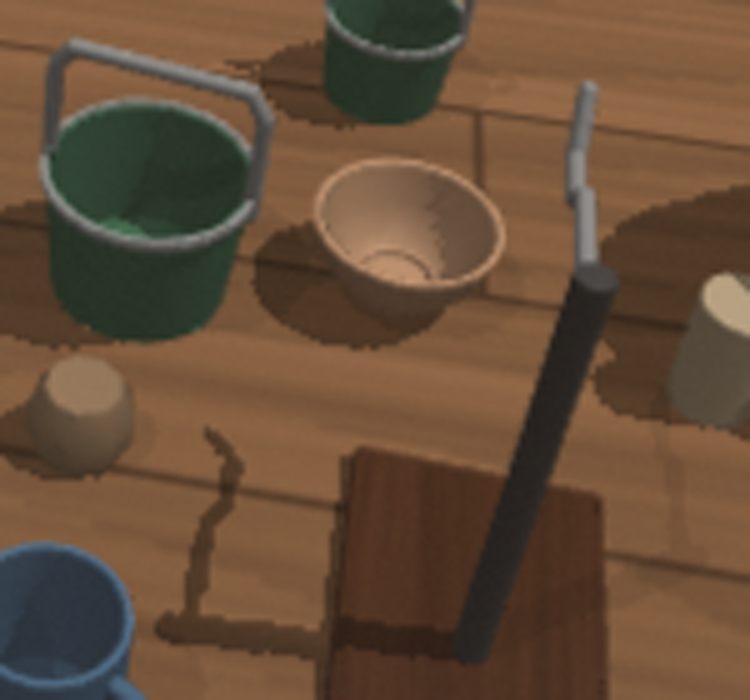

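```bash
python3 - <<'E'
from h import *
T=bot.camera_info("top");S=bot.camera_info("scene")
tp=lambda x,y,z:onz(T,x/6+195-.4,y/6+125-.4,z)
top=tp(89,61,.265);tip=tp(82,342,.263);base=tp(200,150,.012)
print("posttop",top,"base",base,"tip",tip)
print("seatline",tp(95,235,.239),tp(97,295,.239), "arm",tp(92,90,.253),tp(91,200,.253))
for z in(.239,):
  for a in np.arange(0,1): pass
rim=tp(540,553,.088);print("rim",rim)
print("bar",tp(425,532,.16),tp(640,568,.16))
sc=lambda x,y:(S,x/5+330-.4,y/5+180-.4)
tt=lambda x,y:(T,x/6+195-.4,y/6+125-.4)
print("tri posttop",tri([sc(597,278),tt(89,61)]),"tip",tri([sc(590,86),tt(82,342)]))
# project rim centre up: bar middle
b=rim.copy();b[2]=.16;print(proj(T,b), proj(S,b))
print("tri bar bends L/R", tri([sc(70,45),tt(640,568)]),tri([sc(258,92),tt(425,532)]))
E
```

```text
posttop [0.68235391 0.30788206 0.265     ] base [0.68291899 0.3062186  0.012     ] tip [0.55453551 0.31279495 0.263     ]
seatline [0.60640558 0.3119229  0.239     ] [0.57852518 0.3112813  0.239     ] arm [0.67133307 0.30941195 0.253     ] [0.62062765 0.31037916 0.253     ]
rim [0.45778544 0.11918445 0.088     ]
bar [0.46795319 0.17025612 0.16      ] [0.44819067 0.06544808 0.16      ]
tri posttop [0.68344056 0.31043101 0.26031035] tip [0.55509101 0.31552616 0.25860023]
[[282.89515   216.3732034]] [[361.71653974 192.73460664]]
tri bar bends L/R [0.44805379 0.06672668 0.15763751] [0.46789277 0.17158944 0.1593179 ]
```

```bash
cat >> h.py <<'E'
def psi(s):
    X=R.from_rotvec(s["tcp_rot"]).apply([1,0,0]);return np.degrees(np.arctan2(X[1],X[0]))
def go(x,y,z,p=None,at=None,every=True):
    """print twist needed, then tool-frame shift (after twist) mm, to a world target; at=(x,y,z,psi) start"""
    s=bot.read_state()
    c=np.array(s["tool_pos"]);q=psi(s)
    if at is not None:c=np.array(at[:3]);q=at[3]
    if p is None:p=q
    tw=-((p-q+90)%180-90)
    p2=q-tw
    r=np.radians(p2);X=np.array([np.cos(r),np.sin(r),0]);Y=np.array([np.sin(r),-np.cos(r),0])
    D=(np.array([x,y,z])-c)*1000
    print(f"from {np.round(c*1000,1)} psi {q:.1f}: twist {tw:.1f} -> psi {p2:.1f}; shift x {D@X:.1f} y {D@Y:.1f} z {-D[2]:.1f}; rows>={max(np.linalg.norm(D)/41.7,abs(tw)/7.16):.1f}")
    return (x,y,z,p2)
E
```

Emit:
drive_tool(steps=[[[0,0,-9],-7.1],[[0,0,-9],-7.1],[[0,0,-9],-7.1],[[0,0,-9],-7.1],[[0,0,-9],-7.1],[[0,0,-9],-7.1],[[0,0,-9],-7.1],[[0,0,-9],-7.1]], jaw=1, force=100)

```text
time: 0.82
tool_pos: [0.1524, -0.6573, 0.3032]
tcp_rot: [-2.57, -1.806, -0.001]
wrist_force: [0.7, -0.2, 0.8]
width: 1.005
```

```bash
python3 - <<'E'
from h import *
print(bot.read_state()["wrist_force"])
a=go(.44,-.45,.3,79.3);a=go(.4528,.0915,.26,79.3,at=a)
E
```

```text
[ 0.73768471 -0.20120689  0.83800321]
from [ 152.4 -657.3  303.2] psi 70.2: twist -9.1 -> psi 79.3; shift x 257.1 y 244.2 z 3.2; rows>=8.5
from [ 440. -450.  300.] psi 79.3: twist -0.0 -> psi 79.3; shift x 534.5 y -88.0 z 40.0; rows>=13.0
```

Emit:
drive_tool(steps=[[[0,0,0],-4.6],[[0,0,0],-4.5],[[28,28,0],0],[[28,28,0],0],[[28,28,0],0],[[28,28,0],0],[[28,28,0],0],[[28,28,0],0]])

```text
time: 1.48
tool_pos: [0.3507, -0.5235, 0.3029]
tcp_rot: [-2.425, -1.997, -0.0]
wrist_force: [0.9, 0.3, 1.1]
width: 1.002
```

Emit:
drive_tool(steps=[[[30,26,0],0],[[30,26,0],0],[[30,15,0],0],[[38,0,0],0],[[38,-4,0],0],[[38,-9,0],0],[[38,-9,0],0],[[38,-9,0],0]])

```text
time: 2.15
tool_pos: [0.4381, -0.255, 0.3027]
tcp_rot: [-2.424, -1.997, 0.0]
wrist_force: [0.3, -0.1, -0.1]
width: 0.999
```

```bash
python3 - <<'E'
from h import *
a=go(.4528,.0915,.22,79.3)
E
```

```text
from [ 438.1 -255.   302.7] psi 78.9: twist -0.4 -> psi 79.3; shift x 343.2 y -49.9 z 82.7; rows>=8.5
```

Emit:
drive_tool(steps=[[[38,-6,8],0],[[38,-6,8],0],[[38,-6,8],0],[[38,-6,8],0],[[38,-6,8],0],[[38,-6,8],0],[[38,-6,8],0],[[38,-4,10],0]])

```text
time: 2.82
tool_pos: [0.4511, 0.0521, 0.2372]
tcp_rot: [2.425, 1.997, 0.001]
wrist_force: [1.2, -0.6, -0.7]
width: 1.002
```

```bash
python3 - <<'E'
from h import *
a=go(.4528,.0915,.22,79.3)
W=bot.camera_info("wrist");im=bot.read_camera("wrist")[:,:,::-1].copy()
for y in np.linspace(-.05,.05,5):
    p=proj(W,[.458+.185*y,.119+.983*y,.16])[0].astype(int);cv2.circle(im,tuple(map(int,p)),2,(0,0,255),-1)
cv2.imwrite("pics/w1.png",im)
E
```

```text
from [451.1  52.1 237.2] psi 78.9: twist -0.4 -> psi 79.3; shift x 39.1 y -5.6 z 17.2; rows>=1.0
```

View pics/w1.png

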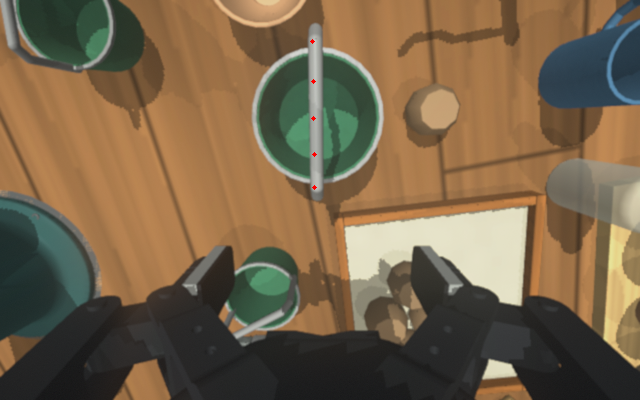

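The wrist view shows the big pail at (318,117). The red predicted bar points lie on its handle at column 315, so I'm going down.

Emit:
drive_tool(steps=[[[20,-3,6],-0.4],[[19,-2,10],0],[[0,0,16],0],[[0,0,16],0],[[0,0,16],0],[[0,0,16],0],[[0,0,16],0],[[0,0,0],0]])

```text
time: 3.53
tool_pos: [0.4511, 0.0889, 0.1377]
tcp_rot: [-2.415, -2.004, 0.009]
wrist_force: [-1.1, 0.1, -1.5]
width: 0.998
```

```bash
python3 - <<'E'
from h import *
a=go(.4528,.0915,.141,79.3)
E
```

```text
from [451.1  88.9 137.7] psi 79.4: twist 0.1 -> psi 79.3; shift x 2.9 y 1.2 z -3.3; rows>=0.1
```

Emit:
drive_tool(steps=[[[0,0,0],0],[[0,0,0],0],[[0,0,0],0],[[0,0,0],0],[[0,0,0],0],[[0,0,0],0],[[0,0,0],0],[[0,0,0],0]], jaw=0, force=100)

```text
time: 4.2
tool_pos: [0.4542, 0.0895, 0.1421]
tcp_rot: [2.418, 2.006, 0.001]
wrist_force: [-2.9, 0.2, 6.2]
width: 0.074
```

Emit:
drive_tool(steps=[[[0,0,0],0],[[0,0,-5],0],[[0,0,-10],0],[[0,0,-15],0],[[0,0,-20],0],[[0,0,-20],0],[[0,0,-10],0],[[0,0,0],0]])

```text
time: 4.87
tool_pos: [0.4559, 0.0897, 0.2243]
tcp_rot: [2.416, 2.004, 0.007]
wrist_force: [1.2, -0.5, -4.8]
width: 0.08
```

```bash
python3 - <<'E'
from h import *
for n in("wrist","scene"):
    cv2.imwrite(f"pics/{n}2.png",bot.read_camera(n)[:,:,::-1])
s=cv2.imread("pics/scene2.png");crop(s,300,120,480,290,4,"pics/s2c.png")
print(bot.read_state()["wrist_force"])
E
```

```text
[-1.00994952 -0.42365997 -5.62212706]
```

View pics/s2c.png

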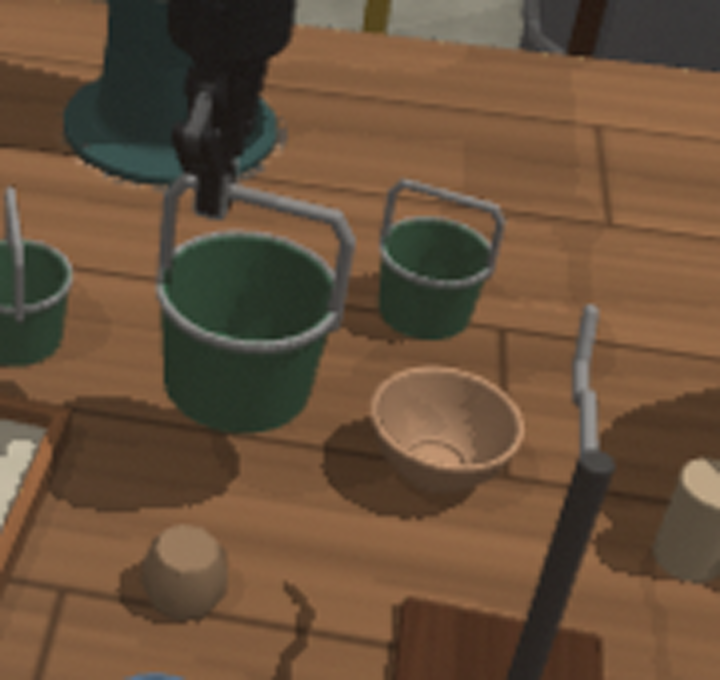

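View pics/wrist2.png

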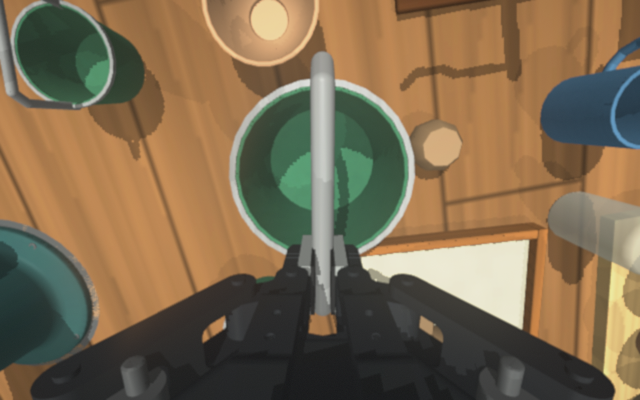

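```bash
python3 - <<'E'
from h import *
a=go(.48,.2818,.275,88);a=go(.587,.2818,.275,at=a)
E
```

```text
from [453.9  89.4 221. ] psi 79.4: twist -8.6 -> psi 88.0; shift x 193.2 y 19.4 z -54.0; rows>=4.8
from [480.  281.8 275. ] psi 88.0: twist -0.0 -> psi 88.0; shift x 3.7 y 106.9 z -0.0; rows>=2.6
```

Emit:
drive_tool(steps=[[[0,0,-27],-4.3],[[0,0,-27],-4.3],[[20,2,0],0],[[35,4,0],0],[[41,4,0],0],[[41,4,0],0],[[35,3,0],0],[[21,2,0],0]])

```text
time: 5.63
tool_pos: [0.4789, 0.2849, 0.2727]
tcp_rot: [-2.257, -2.182, 0.003]
wrist_force: [-0.2, 1.0, -4.2]
width: 0.079
```

Emit:
drive_tool(steps=[[[0,0,0],0],[[0,0,0],0],[[0,0,0],0],[[0,0,0],0]])

```text
time: 5.97
tool_pos: [0.4794, 0.2804, 0.274]
tcp_rot: [-2.261, -2.18, 0.004]
wrist_force: [0.2, -0.6, -4.9]
width: 0.08
```

```bash
python3 - <<'E'
from h import *
a=go(.587,.2818,.275,88)
S=bot.camera_info("scene");T=bot.camera_info("top")
s=bot.read_camera("scene")[:,:,::-1].copy();crop(s,330,100,500,280,4,"pics/s3.png")
t=bot.read_camera("top")[:,:,::-1].copy();crop(t,160,100,320,250,5,"pics/t3.png")
E
```

```text
from [479.4 280.4 274. ] psi 87.9: twist -0.1 -> psi 88.0; shift x 5.1 y 107.5 z -1.0; rows>=2.6
```

View pics/s3.png

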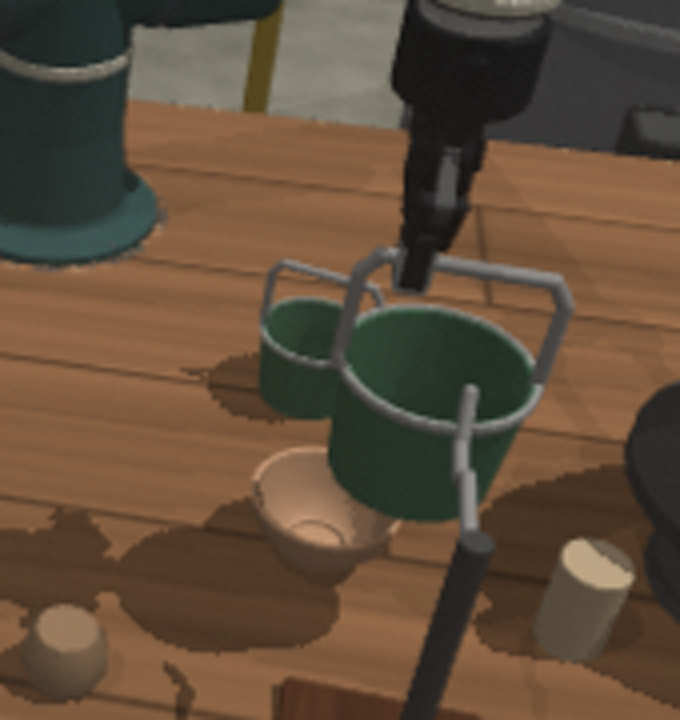

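View pics/t3.png

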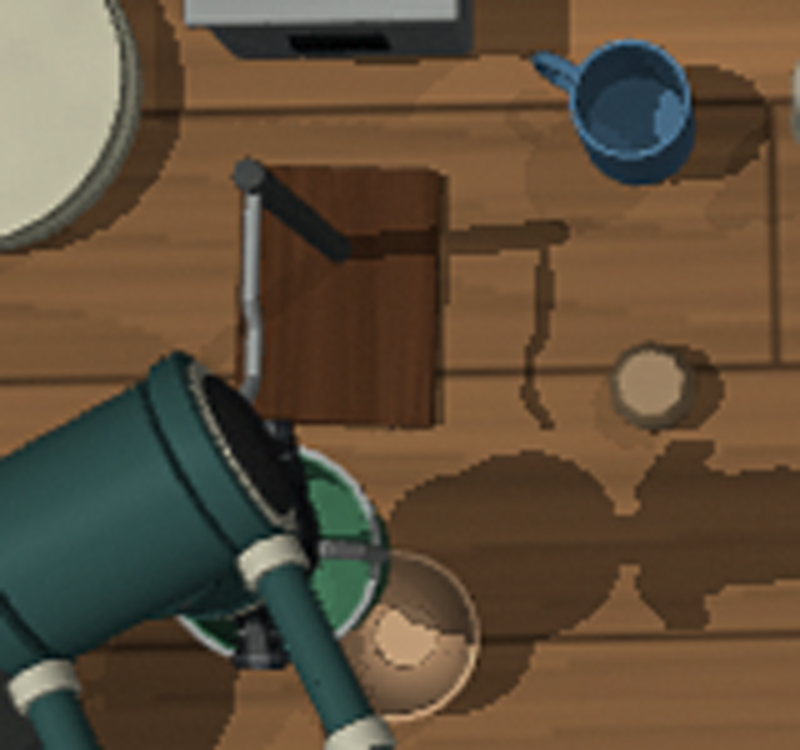

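Emit:
drive_tool(steps=[[[1,12,0],0],[[1,20,0],0],[[1,22,0],0],[[1,22,0],0],[[1,20,0],0],[[0,11,0],0],[[0,0,0],0],[[0,0,0],0]])

```text
time: 6.73
tool_pos: [0.5873, 0.2822, 0.2749]
tcp_rot: [-2.262, -2.179, 0.002]
wrist_force: [-0.3, 0.6, -4.5]
width: 0.079
```

```bash
python3 - <<'E'
from h import *
a=go(.587,.2818,.225,88)
s=bot.read_camera("scene")[:,:,::-1].copy();crop(s,330,100,500,280,4,"pics/s4.png")
E
```

```text
from [587.3 282.2 274.9] psi 87.9: twist -0.1 -> psi 88.0; shift x -0.4 y -0.3 z 49.9; rows>=1.2
```

View pics/s4.png

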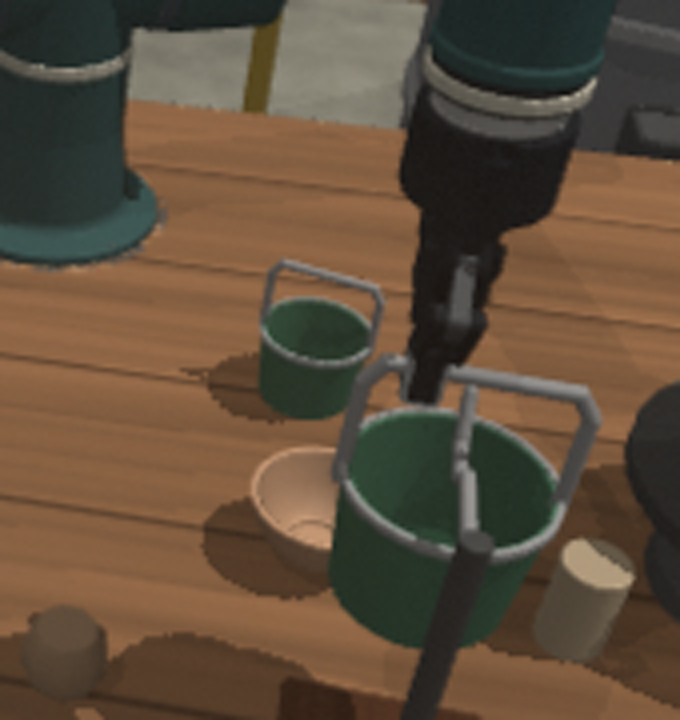

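Emit:
drive_tool(steps=[[[0,0,10],0],[[0,0,10],0],[[0,0,10],0],[[0,0,8],0],[[0,0,5],0],[[0,0,3],0],[[0,0,2],0],[[0,0,0],0]])

```text
time: 7.45
tool_pos: [0.5869, 0.2829, 0.2271]
tcp_rot: [-2.261, -2.181, 0.0]
wrist_force: [-0.3, -0.1, -4.5]
width: 0.082
```

Emit:
drive_tool(steps=[[[0,0,1],0],[[0,0,0],0],[[0,0,0],0]])

```text
time: 7.7
tool_pos: [0.5875, 0.283, 0.2269]
tcp_rot: [2.261, 2.181, 0.002]
wrist_force: [0.8, 0.1, -4.6]
width: 0.081
```

Emit:
drive_tool(steps=[[[0,0,1.5],0],[[0,0,0],0],[[0,0,0],0]])

```text
time: 7.95
tool_pos: [0.5876, 0.283, 0.2261]
tcp_rot: [2.26, 2.181, 0.003]
wrist_force: [-1.0, -1.6, 1.6]
width: 0.076
```

Emit:
drive_tool(steps=[[[0,0,1.5],0],[[0,0,0],0],[[0,0,0],0]])

```text
time: 8.2
tool_pos: [0.5877, 0.283, 0.2254]
tcp_rot: [2.26, 2.181, 0.003]
wrist_force: [-2.7, -1.9, 5.8]
width: 0.08
```

```bash
python3 - <<'E'
from h import *
print(bot.read_state()["wrist_force"])
s=bot.read_camera("scene")[:,:,::-1].copy();crop(s,330,100,500,280,4,"pics/s5.png")
E
```

```text
[-2.71219132 -1.88960842  5.84907793]
```

View pics/s5.png

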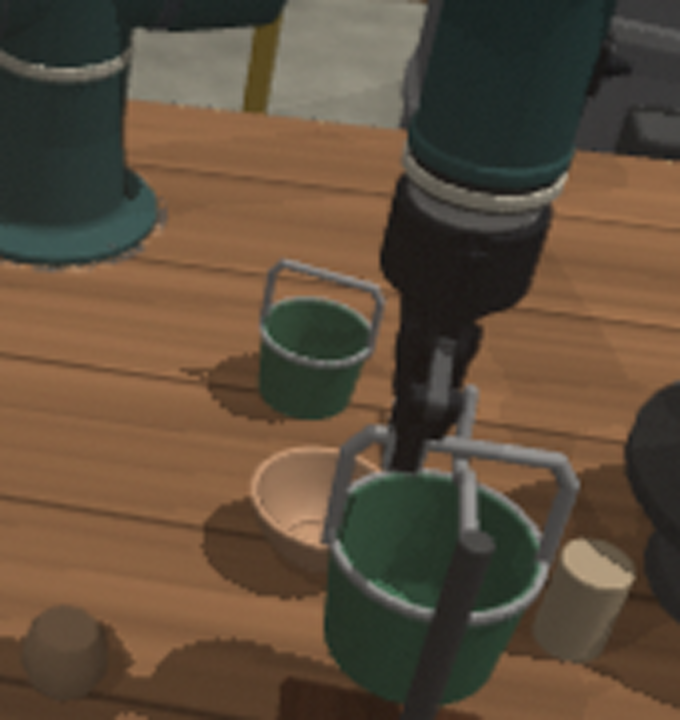

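Emit:
drive_tool(steps=[[[0,0,0],0],[[0,0,0],0],[[0,0,0],0],[[0,0,0],0],[[0,0,0],0],[[0,0,0],0]], jaw=0.6)

```text
time: 8.75
tool_pos: [0.587, 0.2829, 0.223]
tcp_rot: [-2.261, -2.181, 0.0]
wrist_force: [-1.1, -0.5, -0.0]
width: 0.602
```

Emit:
drive_tool(steps=[[[0,0,-5],0],[[0,0,-15],0],[[0,0,-25],0],[[0,0,-25],0],[[0,0,-20],0],[[0,0,0],0]])

```text
time: 9.25
tool_pos: [0.5894, 0.2839, 0.32]
tcp_rot: [2.258, 2.179, 0.015]
wrist_force: [0.2, 0.9, 2.5]
width: 0.602
```

```bash
python3 - <<'E'
from h import *
s=bot.read_camera("scene")[:,:,::-1].copy();crop(s,330,100,500,280,4,"pics/s6.png")
t=bot.read_camera("top")[:,:,::-1].copy();cv2.imwrite("pics/t6f.png",t);crop(t,310,130,440,230,6,"pics/t6.png")
E
```

```text
(no output)
```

View pics/s6.png

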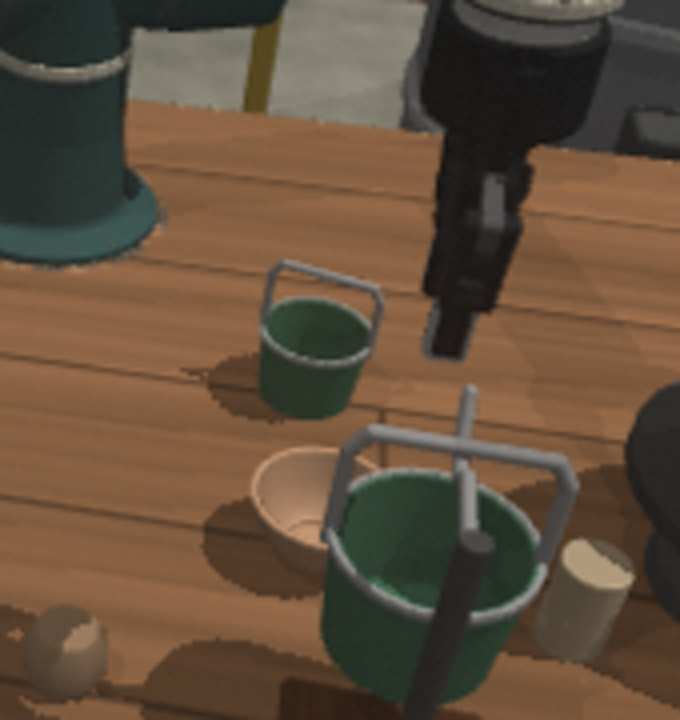

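View pics/t6.png

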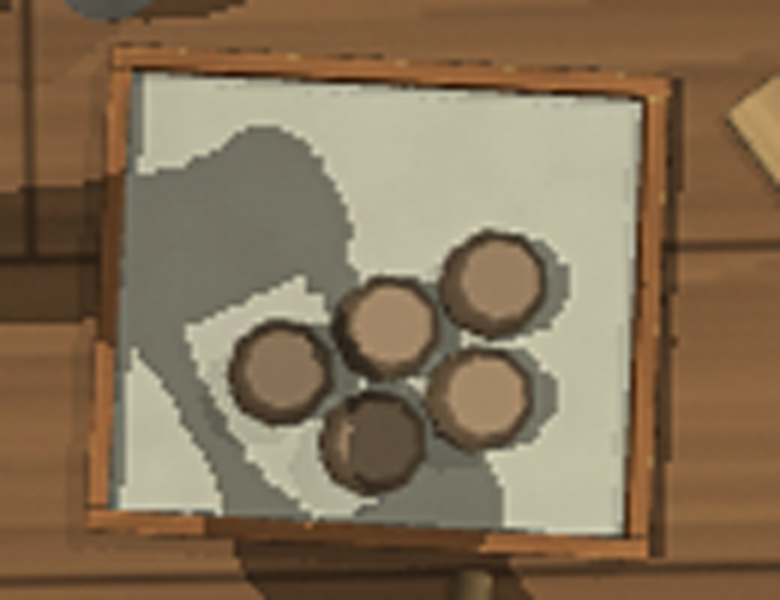

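```bash
python3 - <<'E'
from h import *
T=bot.camera_info("top")
tp=lambda x,y,z:onz(T,x/6+310-.4,y/6+130-.4,z)
C=[tp(*p,.028) for p in[(112,47),(670,78),(645,553),(88,530)]]
c=np.mean(C,0);print(c,[np.round(p,3) for p in C])
for i in range(4): print(np.linalg.norm(C[i]-C[(i+1)%4]))
x=(C[0]+C[1]-C[2]-C[3])[:2];y=(C[0]+C[3]-C[1]-C[2])[:2]
ax=np.degrees(np.arctan2(x[1],x[0]));ay=np.degrees(np.arctan2(y[1],y[0]))-90
print(ax,ay)
L=dict(a=(281,370),b=(391,324),c=(496,283),d=(482,396),e=(376,440))
P={k:tp(*v,.058)for k,v in L.items()}
P["f"]=onz(T,(570)/6+195-.4,(312)/6+125-.4,.046)
a=np.radians((ax+ay)/2);Rm=np.array([[np.cos(a),-np.sin(a)],[np.sin(a),np.cos(a)]])
for k,p in P.items(): print(k,np.round(p,4),"tray",np.round(Rm.T@(p-c)[:2],4))
for tx in(-.075,.075):
  for ty in(-.095,0,.095): print("target",tx,ty,np.round(c[:2]+Rm@[tx,ty],4))
E
```

```text
[ 0.57262496 -0.16383721  0.028     ] [array([ 0.714, -0.023,  0.028]), array([ 0.691, -0.325,  0.028]), array([ 0.434, -0.303,  0.028]), array([ 0.452, -0.004,  0.028])]
0.30266173253190065
0.2575410323252867
0.2995729972710901
0.26172086082858614
-4.401964945053741 -3.9438760203720022
a [ 0.5343 -0.1075  0.058 ] tray [-0.0423  0.0534]
b [ 0.5575 -0.1662  0.058 ] tray [-0.0149 -0.0035]
c [ 0.5781 -0.2223  0.058 ] tray [ 0.0097 -0.0579]
d [ 0.5184 -0.2132  0.058 ] tray [-0.0504 -0.0532]
e [ 0.4964 -0.1567  0.058 ] tray [-0.0766  0.0016]
f [0.5865 0.1039 0.046 ] tray [-0.0057  0.268 ]
target -0.075 -0.095 [ 0.4909 -0.2531]
target -0.075 0 [ 0.4978 -0.1584]
target -0.075 0.095 [ 0.5047 -0.0636]
target 0.075 -0.095 [ 0.6405 -0.264 ]
target 0.075 0 [ 0.6474 -0.1693]
target 0.075 0.095 [ 0.6543 -0.0745]
```

```bash
cat >> h.py <<'E'
TC=np.array([.5726,-.1638]);_a=np.radians(-4.2);TR=np.array([[np.cos(_a),-np.sin(_a)],[np.sin(_a),np.cos(_a)]])
def t2w(x,y): return TC+TR@[x,y]
def w2t(x,y): return TR.T@(np.array([x,y])-TC)
E
python3 - <<'E'
from h import *
a=go(.5781,-.2223,.12,140.4);a=go(.5781,-.2223,.016,at=a)
a=go(*a[:2],.13,at=a);x,y=t2w(.065,-.092);a=go(x,y,.13,at=a)
E
```

```text
from [587.7 283.1 314.9] psi 88.0: twist -52.4 -> psi 140.4; shift x -314.8 y -395.6 z 194.9; rows>=13.0
from [ 578.1 -222.3  120. ] psi 140.4: twist -0.0 -> psi 140.4; shift x 0.0 y 0.0 z 104.0; rows>=2.5
from [ 578.1 -222.3   16. ] psi 140.4: twist -0.0 -> psi 140.4; shift x 0.0 y 0.0 z -114.0; rows>=2.7
from [ 578.1 -222.3  130. ] psi 140.4: twist -0.0 -> psi 140.4; shift x -64.8 y 4.2 z -0.0; rows>=1.6
```

Emit:
drive_tool(steps=[[[0,0,0],-6.5],[[0,0,0],-6.5],[[0,0,0],-6.5],[[0,0,0],-6.5],[[0,0,0],-6.6],[[0,0,0],-6.6],[[0,0,0],-6.6],[[0,0,0],-6.6]], jaw=0.85)

```text
time: 10.02
tool_pos: [0.5861, 0.2824, 0.3108]
tcp_rot: [-1.056, -2.956, 0.004]
wrist_force: [-0.3, 0.1, -0.9]
width: 0.849
```

Emit:
drive_tool(steps=[[[-24,-31,0],0],[[-24,-31,0],0],[[-24,-31,0],0],[[-24,-31,10],0],[[-24,-31,10],0],[[-24,-31,10],0],[[-24,-31,10],0],[[-24,-31,10],0]])

```text
time: 10.68
tool_pos: [0.5751, -0.0323, 0.2609]
tcp_rot: [-1.064, -2.953, 0.001]
wrist_force: [0.6, 0.2, -0.1]
width: 0.853
```

Emit:
drive_tool(steps=[[[-24,-31,12],0],[[-24,-30,12],0],[[-22,-27,15],0],[[-22,-27,15],0],[[-20,-20,20],0],[[-10,-12,25],0],[[0,0,25],0],[[0,0,0],0]])

```text
time: 11.35
tool_pos: [0.5712, -0.2208, 0.1311]
tcp_rot: [-1.064, -2.941, -0.001]
wrist_force: [-1.3, 0.9, -1.1]
width: 0.85
```

```bash
python3 - <<'E'
from h import *
a=go(.5781,-.2223,.08,140.4)
W=bot.camera_info("wrist");im=bot.read_camera("wrist")[:,:,::-1].copy()
for P in[(.5781,-.2223),(.5343,-.1075),(.5575,-.1662)]:
    p=proj(W,[*P,.058])[0];cv2.circle(im,tuple(map(int,p)),2,(0,0,255),-1)
cv2.imwrite("pics/w7.png",im)
E
```

```text
from [ 571.2 -220.8  131.1] psi 140.2: twist -0.2 -> psi 140.4; shift x -6.3 y 3.2 z 51.1; rows>=1.2
```

View pics/w7.png

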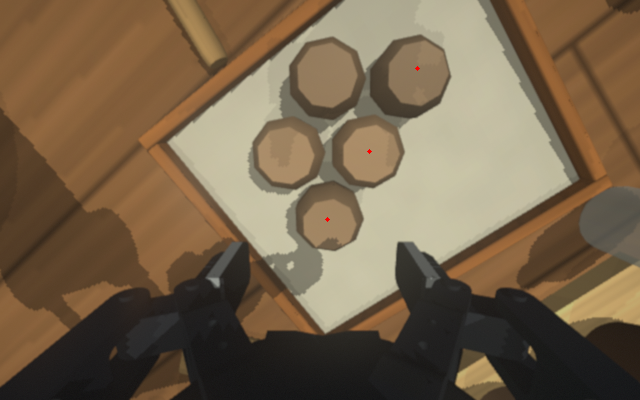

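The wrist view shows all five heap lumps, with c at (328,216), and the predicted points lie on their tops.

Emit:
drive_tool(steps=[[[-6,3,20],0],[[0,0,25],0],[[0,0,25],0],[[0,0,20],0],[[0,0,15],0],[[0,0,8],0],[[0,0,0],0],[[0,0,0],0]])

```text
time: 12.07
tool_pos: [0.5839, -0.2228, 0.0271]
tcp_rot: [1.064, 2.955, 0.0]
wrist_force: [0.5, 0.0, 0.2]
width: 0.85
```

Emit:
drive_tool(steps=[[[0,0,0],0],[[0,0,0],0],[[0,0,0],0],[[0,0,0],0],[[0,0,0],0]], jaw=0, force=50)

```text
time: 12.48
tool_pos: [0.5853, -0.2239, 0.0289]
tcp_rot: [1.064, 2.951, -0.0]
wrist_force: [-0.1, 0.9, 7.0]
width: 0.65
```

Emit:
drive_tool(steps=[[[0,0,-8],0],[[0,0,-15],0],[[0,0,-15],0],[[0,0,-10],0],[[0,0,0],0]])

```text
time: 12.9
tool_pos: [0.5852, -0.224, 0.0775]
tcp_rot: [1.064, 2.951, -0.0]
wrist_force: [-0.1, 0.1, -1.2]
width: 0.654
```

```bash
python3 - <<'E'
from h import *
x,y=t2w(.065,-.092);a=go(x,y,.065,140.4);go(x,y,.017,at=a)
cv2.imwrite("pics/w8.png",bot.read_camera("wrist")[:,:,::-1])
E
```

```text
from [ 585.2 -224.    77.5] psi 140.4: twist -0.0 -> psi 140.4; shift x -58.2 y 1.0 z 12.5; rows>=1.4
from [ 630.7 -260.3   65. ] psi 140.4: twist -0.0 -> psi 140.4; shift x 0.0 y 0.0 z 48.0; rows>=1.2
```

View pics/w8.png

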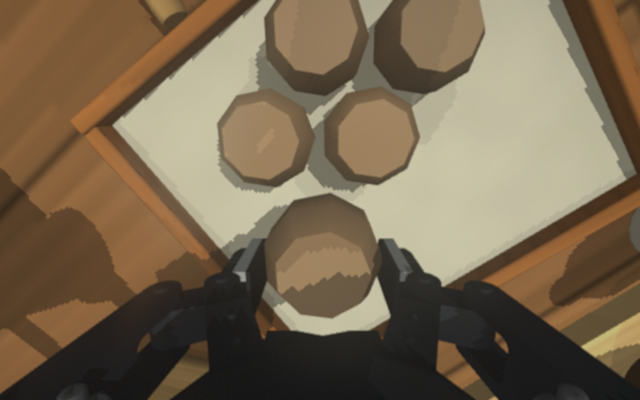

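Emit:
drive_tool(steps=[[[-15,0,0],0],[[-25,1,0],0],[[-25,0,0],0],[[0,0,8],0],[[0,0,14],0],[[0,0,14],0],[[0,0,8],0],[[0,0,2],0]])

```text
time: 13.62
tool_pos: [0.6311, -0.2626, 0.0285]
tcp_rot: [-1.063, -2.949, -0.0]
wrist_force: [-11.2, 4.9, 24.8]
width: 0.652
```

Emit:
drive_tool(steps=[[[0,0,0],0],[[0,0,0],0]])

```text
time: 13.78
tool_pos: [0.631, -0.2626, 0.0286]
tcp_rot: [-1.063, -2.95, 0.0]
wrist_force: [-8.0, 2.2, 12.7]
width: 0.651
```

Emit:
drive_tool(steps=[[[0,0,0],0],[[0,0,0],0],[[0,0,0],0],[[0,0,-5],0],[[0,0,-20],0],[[0,0,-30],0],[[0,0,-35],0],[[0,0,0],0]], jaw=0.82)

```text
time: 14.45
tool_pos: [0.6387, -0.2659, 0.1267]
tcp_rot: [1.061, 2.944, -0.002]
wrist_force: [1.5, -0.7, 1.3]
width: 0.823
```

```bash
python3 - <<'E'
from h import *
a=go(.5343,-.1075,.125,81.8)
W=bot.camera_info("wrist");im=bot.read_camera("wrist")[:,:,::-1].copy()
for P in[t2w(.065,-.092),(.5343,-.1075),(.5575,-.1662)]:
    p=proj(W,[*P,.058])[0];cv2.circle(im,tuple(map(int,p)),2,(0,0,255),-1)
cv2.imwrite("pics/w9.png",im)
E
```

```text
from [ 638.7 -265.9  126.7] psi 140.4: twist 58.6 -> psi 81.8; shift x 141.9 y -125.9 z 1.7; rows>=8.2
```

View pics/w9.png

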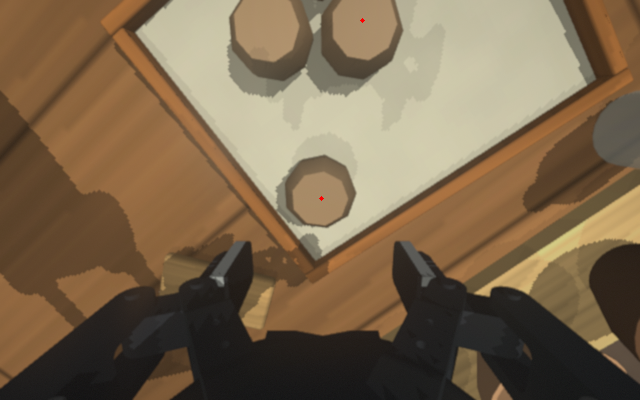

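Emit:
drive_tool(steps=[[[0,0,0],7.1],[[0,0,0],7.1],[[0,0,0],7.1],[[0,0,0],7.1],[[0,0,0],7.1],[[0,0,0],7.1],[[0,0,0],7.1],[[0,0,0],7.1]], jaw=0.85)

```text
time: 15.17
tool_pos: [0.6333, -0.2635, 0.1169]
tcp_rot: [-2.348, -2.085, 0.001]
wrist_force: [0.1, 0.4, 0.7]
width: 0.849
```

Emit:
drive_tool(steps=[[[0,0,0],1.8],[[23,-20,0],0],[[28,-25,0],0],[[28,-25,0],0],[[28,-25,0],0],[[23,-20,0],0],[[12,-11,0],0],[[0,0,0],0]])

```text
time: 15.83
tool_pos: [0.5268, -0.1026, 0.117]
tcp_rot: [-2.371, -2.057, 0.003]
wrist_force: [-0.4, 0.9, 0.4]
width: 0.849
```

Emit:
drive_tool(steps=[[[0,0,0],0],[[0,0,0],0],[[0,0,0],0]])

```text
time: 16.08
tool_pos: [0.5309, -0.1064, 0.1185]
tcp_rot: [2.375, 2.054, 0.001]
wrist_force: [0.0, 0.1, 0.2]
width: 0.852
```

```bash
python3 - <<'E'
from h import *
W=bot.camera_info("wrist");im=bot.read_camera("wrist")[:,:,::-1].copy()
a=go(.5343,-.1075,.022,81.8)
for P in[t2w(.065,-.092),(.5343,-.1075),(.5575,-.1662)]:
    p=proj(W,[*P,.058])[0];cv2.circle(im,tuple(map(int,p)),2,(0,0,255),-1)
cv2.imwrite("pics/w10.png",im)
t=bot.read_camera("top")[:,:,::-1].copy();crop(t,310,130,440,230,6,"pics/t10.png")
E
```

```text
from [ 530.8 -106.4  118.5] psi 81.7: twist -0.1 -> psi 81.8; shift x -0.6 y 3.7 z 96.5; rows>=2.3
```

View pics/w10.png

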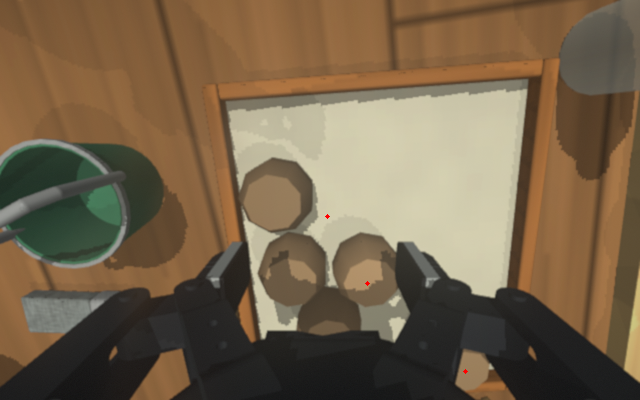

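The wrist view shows that lump a was knocked: its top is now at (275,197) instead of the predicted (327,216). I'll measure it again.

```bash
python3 - <<'E'
from h import *
W=bot.camera_info("wrist")
im=bot.read_camera("wrist")[:,:,::-1].copy();crop(im,200,130,420,340,3.5,"pics/w11.png")
for n,u,v in[("a",273,200),("b",367,275),("e",296,270),("d",330,318)]:
    p=onz(W,u,v,.058);print(n,p,w2t(*p[:2]))
E
```

```text
a [ 0.49755936 -0.08993217  0.058     ] [-0.08024906  0.06817361]
b [ 0.5572692  -0.15845401  0.058     ] [-0.01568116  0.00420883]
e [ 0.50447489 -0.14645916  0.058     ] [-0.06921217  0.01230492]
d [ 0.52413962 -0.19204629  0.058     ] [-0.04626153 -0.03171959]
```

View pics/w11.png

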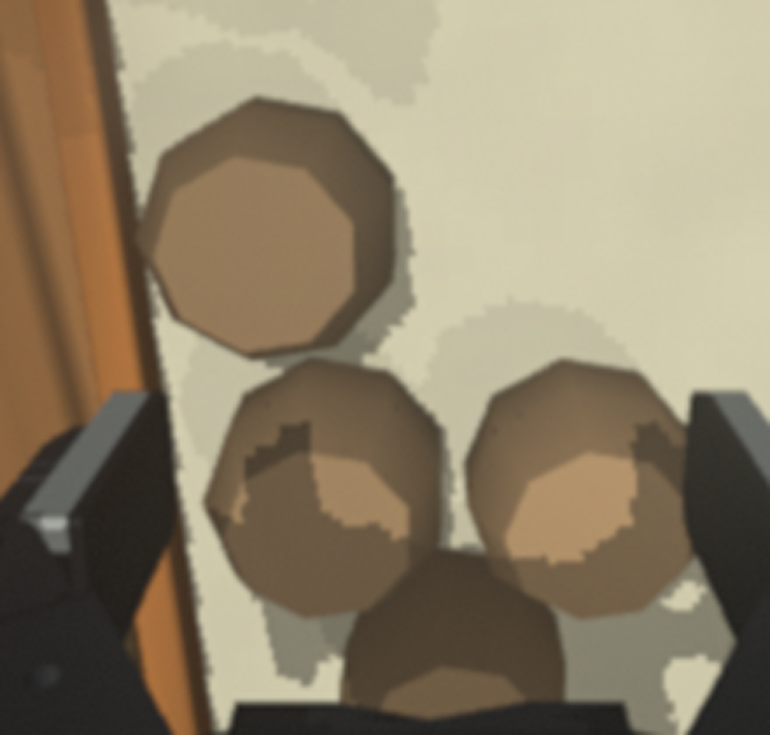

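View pics/t10.png

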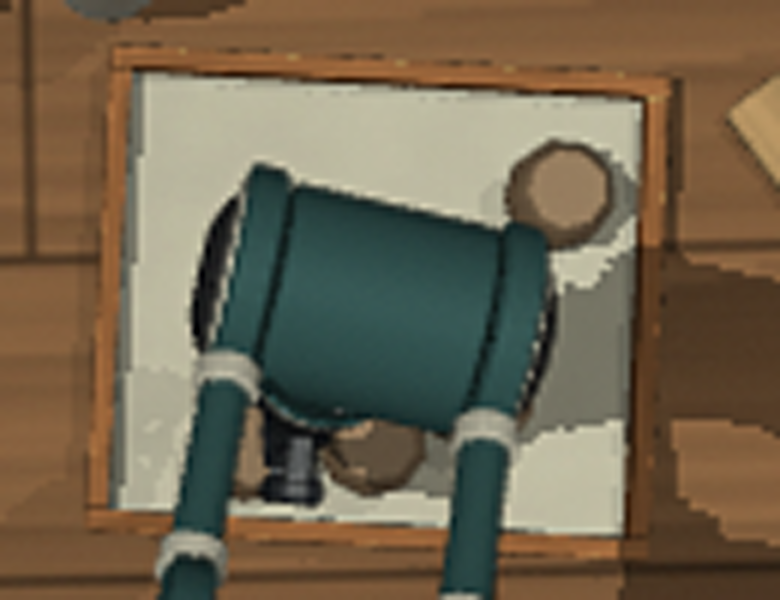

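```bash
python3 - <<'E'
from h import *
W=bot.camera_info("wrist")
for n,u,v in[("a",272.3,203.4),("b",371.4,283.4),("e",289,282.9)]:
    p=onz(W,u,v,.058);print(n,p,w2t(*p[:2]))
a=go(.496,-.156,.12,130.8)
E
```

```text
a [ 0.49640402 -0.09217565  0.058     ] [-0.08123699  0.06585155]
b [ 0.55964241 -0.16589744  0.058     ] [-0.01276918 -0.0030408 ]
e [ 0.49713119 -0.15631378  0.058     ] [-0.07581442  0.00193892]
from [ 530.4 -106.2  118.3] psi 81.7: twist -49.1 -> psi 130.8; shift x -15.2 y -58.5 z -1.7; rows>=6.9
```

Emit:
drive_tool(steps=[[[0,0,0],-7],[[0,0,0],-7],[[0,0,0],-7],[[0,0,0],-7],[[0,0,0],-7],[[0,0,0],-7],[[0,0,0],-7.1],[[0,0,0],0]], jaw=0.8)

```text
time: 16.9
tool_pos: [0.53, -0.1059, 0.1182]
tcp_rot: [1.303, 2.858, -0.0]
wrist_force: [-0.2, -0.2, 0.5]
width: 0.796
```

Emit:
drive_tool(steps=[[[-4,-15,0],0],[[-6,-20,0],0],[[-4,-15,0],0],[[-2,-8,0],0],[[0,0,0],0],[[0,0,0],0],[[0,0,0],0],[[0,0,0],0]])

```text
time: 17.57
tool_pos: [0.4968, -0.1548, 0.1183]
tcp_rot: [1.307, 2.857, 0.001]
wrist_force: [-0.1, 0.0, -0.3]
width: 0.8
```

```bash
python3 - <<'E'
from h import *
a=go(.497,-.1563,.022,130.8)
W=bot.camera_info("wrist");im=bot.read_camera("wrist")[:,:,::-1].copy()
for P in[(.497,-.1563)]:
    p=proj(W,[*P,.058])[0];cv2.circle(im,tuple(map(int,p)),2,(0,0,255),-1);print(p)
cv2.imwrite("pics/w12.png",im)
E
```

```text
from [ 496.8 -154.8  118.3] psi 130.8: twist 0.0 -> psi 130.8; shift x -1.3 y -0.8 z 96.3; rows>=2.3
[321.74041743 217.39249588]
```

View pics/w12.png

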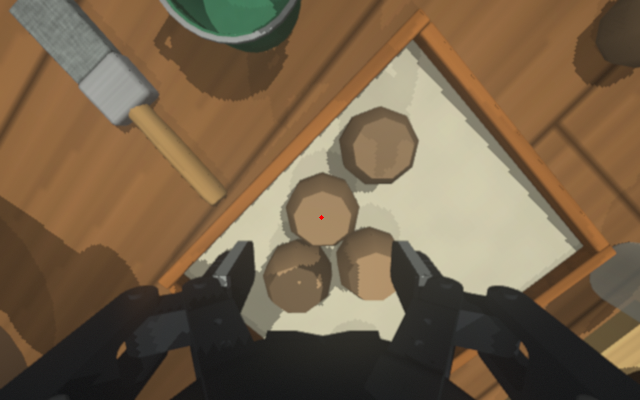

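Emit:
drive_tool(steps=[[[0,0,20],0],[[0,0,25],0],[[0,0,20],0],[[0,0,15],0],[[0,0,9],0],[[0,0,5],0],[[0,0,0],0],[[0,0,0],0]])

```text
time: 18.28
tool_pos: [0.4969, -0.1553, 0.0248]
tcp_rot: [1.306, 2.857, 0.0]
wrist_force: [0.5, 0.1, 0.5]
width: 0.8
```

Emit:
drive_tool(steps=[[[0,0,0],0],[[0,0,0],0],[[0,0,0],0],[[0,0,0],0],[[0,0,0],0]], jaw=0)

```text
time: 18.7
tool_pos: [0.4977, -0.1558, 0.026]
tcp_rot: [1.305, 2.854, 0.0]
wrist_force: [-0.1, -0.2, 6.3]
width: 0.656
```

Emit:
drive_tool(steps=[[[0,0,-10],0],[[0,0,-25],0],[[0,0,-30],0],[[0,0,-20],0],[[0,0,0],0],[[0,0,0],0],[[0,0,0],0]])

```text
time: 19.28
tool_pos: [0.4954, -0.155, 0.1085]
tcp_rot: [-1.306, -2.856, 0.0]
wrist_force: [0.0, -0.1, -1.6]
width: 0.654
```

```bash
python3 - <<'E'
from h import *
a=go(*t2w(.067,.0),.11)
cv2.imwrite("pics/w13.png",bot.read_camera("wrist")[:,:,::-1])
E
```

```text
from [ 495.4 -155.   108.5] psi 130.8: twist -0.0 -> psi 130.8; shift x -104.6 y 100.0 z -1.5; rows>=3.5
```

View pics/w13.png

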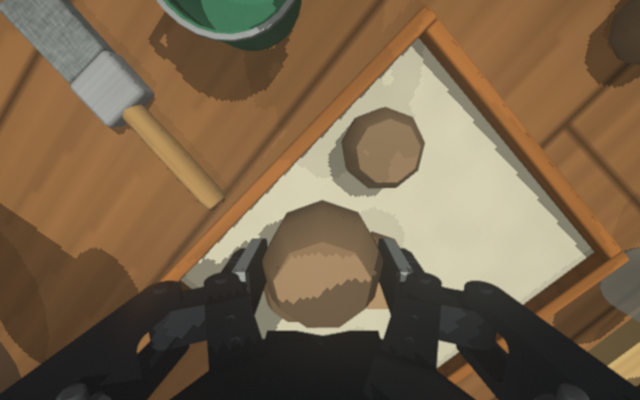

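Emit:
drive_tool(steps=[[[-14,14,0],0],[[-25,24,0],0],[[-28,27,0],0],[[-25,24,0],0],[[-13,11,0],0],[[0,0,10],0],[[0,0,20],0],[[0,0,20],0]])

```text
time: 20.0
tool_pos: [0.6394, -0.169, 0.0568]
tcp_rot: [-1.305, -2.855, 0.001]
wrist_force: [-0.5, -0.1, -2.6]
width: 0.655
```

Emit:
drive_tool(steps=[[[0,0,15],0],[[0,0,10],0],[[0,0,4],0],[[0,0,1],0],[[0,0,0],0],[[0,0,0],0]])

```text
time: 20.5
tool_pos: [0.6415, -0.1696, 0.0306]
tcp_rot: [1.306, 2.855, 0.0]
wrist_force: [0.6, -0.0, -1.1]
width: 0.655
```

Emit:
drive_tool(steps=[[[0,0,0],0],[[0,0,0],0],[[0,0,0],0],[[0,0,-5],0],[[0,0,-20],0],[[0,0,-30],0],[[0,0,-35],0],[[0,0,0],0]], jaw=0.82)

```text
time: 21.17
tool_pos: [0.6459, -0.1709, 0.1285]
tcp_rot: [1.301, 2.845, 0.003]
wrist_force: [1.7, -0.1, 1.4]
width: 0.817
```

Emit:
drive_tool(steps=[[[0,0,0],0],[[0,0,0],0],[[0,0,0],0]])

```text
time: 21.42
tool_pos: [0.6395, -0.169, 0.118]
tcp_rot: [-1.305, -2.855, 0.0]
wrist_force: [-0.5, 0.7, -1.1]
width: 0.818
```

```bash
python3 - <<'E'
from h import *
a=go(.4964,-.0922,.12,176-.0)
W=bot.camera_info("wrist")
im=bot.read_camera("wrist")[:,:,::-1].copy()
p=proj(W,[*t2w(.067,0),.058])[0];cv2.circle(im,tuple(map(int,p)),2,(0,0,255),-1)
cv2.imwrite("pics/w14.png",im)
t=bot.read_camera("top")[:,:,::-1].copy();crop(t,310,130,440,230,6,"pics/t14.png")
E
```

```text
from [ 639.5 -169.   118. ] psi 130.9: twist -45.1 -> psi 176.0; shift x 148.1 y 66.6 z -2.0; rows>=6.3
```

View pics/w14.png

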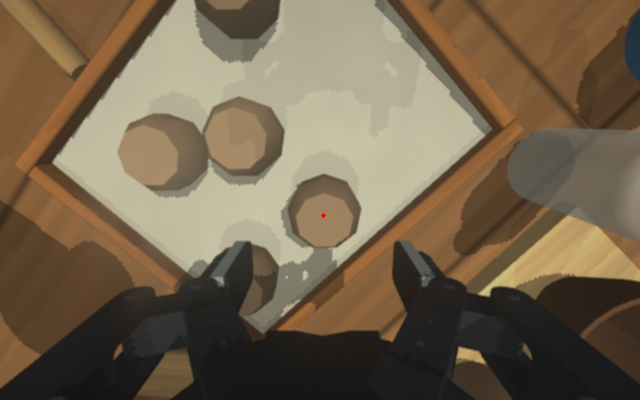

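View pics/t14.png

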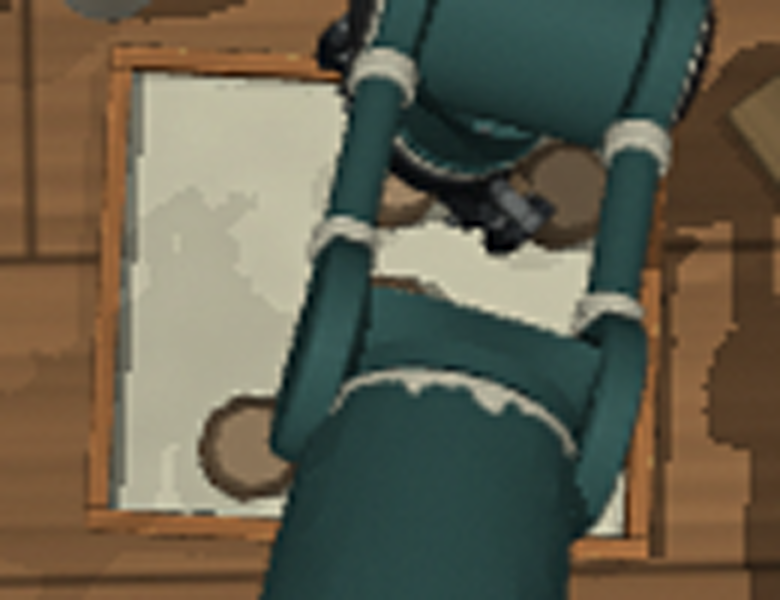

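Emit:
drive_tool(steps=[[[0,0,0],-6.4],[[0,0,0],-6.4],[[0,0,0],-6.4],[[0,0,0],-6.4],[[0,0,0],-6.5],[[0,0,0],-6.5],[[0,0,0],-6.5],[[15,7,0],0]])

```text
time: 22.18
tool_pos: [0.6273, -0.1622, 0.118]
tcp_rot: [0.104, 3.14, -0.001]
wrist_force: [-0.2, -0.1, 1.7]
width: 0.817
```

Emit:
drive_tool(steps=[[[30,14,0],0],[[34,15,0],0],[[34,15,0],0],[[24,11,0],0],[[11,5,0],0],[[0,0,0],0],[[0,0,0],0],[[0,0,0],0]])

```text
time: 22.85
tool_pos: [0.4992, -0.0926, 0.1196]
tcp_rot: [0.111, 3.138, -0.001]
wrist_force: [-0.5, -0.1, 1.1]
width: 0.819
```

```bash
python3 - <<'E'
from h import *
a=go(.4964,-.0922,.024,175.8)
W=bot.camera_info("wrist")
im=bot.read_camera("wrist")[:,:,::-1].copy()
p=proj(W,[.4964,-.0922,.058])[0];print(p);cv2.circle(im,tuple(map(int,p)),2,(0,0,255),-1)
cv2.imwrite("pics/w15.png",im)
T=bot.camera_info("top");p=onz(T,251/6+310-.4,447/6+130-.4,.058);print(p)
E
```

```text
from [499.2 -92.6 119.6] psi 175.9: twist 0.1 -> psi 175.8; shift x 2.8 y 0.2 z 95.6; rows>=2.3
[323.23147188 211.81042762]
[ 0.49400704 -0.09068724  0.058     ]
```

View pics/w15.png

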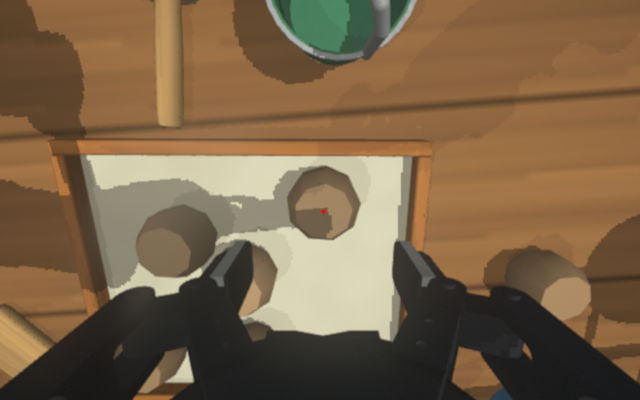

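Emit:
drive_tool(steps=[[[3,0,20],0],[[0,0,25],0],[[0,0,20],0],[[0,0,15],0],[[0,0,9],0],[[0,0,6],0],[[0,0,0],0],[[0,0,0],0]])

```text
time: 23.57
tool_pos: [0.4955, -0.0921, 0.0246]
tcp_rot: [0.111, 3.139, -0.0]
wrist_force: [-0.1, -0.3, 0.1]
width: 0.818
```

Emit:
drive_tool(steps=[[[0,0,0],0],[[0,0,0],0],[[0,0,0],0],[[0,0,0],0],[[0,0,0],0]], jaw=0)

```text
time: 23.98
tool_pos: [0.4963, -0.0922, 0.0259]
tcp_rot: [0.111, 3.136, -0.001]
wrist_force: [-0.8, -0.3, 5.9]
width: 0.654
```

Emit:
drive_tool(steps=[[[0,0,-8],0],[[0,0,-12],0],[[0,0,0],0],[[0,0,0],0],[[0,0,0],0]])

```text
time: 24.4
tool_pos: [0.4946, -0.0918, 0.0444]
tcp_rot: [0.111, 3.139, -0.0]
wrist_force: [-0.3, -0.3, -1.9]
width: 0.648
```

```bash
python3 - <<'E'
from h import *
a=go(*t2w(-.072,.086),.045)
E
```

```text
from [494.6 -91.8  44.4] psi 176.0: twist -0.0 -> psi 176.0; shift x -11.1 y 19.9 z -0.6; rows>=0.5
```

Emit:
drive_tool(steps=[[[-5,8,0],0],[[-6,12,0],0],[[0,0,0],0],[[0,0,8],0],[[0,0,7],0],[[0,0,3],0],[[0,0,0],0],[[0,0,0],0]])

```text
time: 25.07
tool_pos: [0.5064, -0.0722, 0.026]
tcp_rot: [-0.111, -3.138, -0.001]
wrist_force: [-2.4, 2.6, 5.0]
width: 0.65
```

Emit:
drive_tool(steps=[[[0,0,0],0],[[0,0,0],0],[[0,0,0],0],[[0,0,-5],0],[[0,0,-20],0],[[0,0,-30],0],[[0,0,-35],0],[[0,0,0],0]], jaw=0.8)

```text
time: 25.73
tool_pos: [0.5123, -0.0737, 0.1237]
tcp_rot: [0.111, 3.127, -0.003]
wrist_force: [1.6, -0.1, 1.0]
width: 0.798
```

Emit:
drive_tool(steps=[[[0,0,0],0],[[0,0,0],0],[[0,0,0],0]])

```text
time: 25.98
tool_pos: [0.5059, -0.0725, 0.1151]
tcp_rot: [-0.111, -3.137, -0.001]
wrist_force: [0.1, 0.1, -0.2]
width: 0.797
```

```bash
python3 - <<'E'
from h import *
a=go(.5184,-.2132,.12,131)
W=bot.camera_info("wrist")
im=bot.read_camera("wrist")[:,:,::-1].copy()
for P in[t2w(-.072,.086),(.5184,-.2132),(.5596,-.1659)]:
  p=proj(W,[*P,.058])[0];cv2.circle(im,tuple(map(int,p)),2,(0,0,255),-1)
cv2.imwrite("pics/w16.png",im)
E
```

```text
from [505.9 -72.5 115.1] psi 175.9: twist 44.9 -> psi 131.0; shift x -114.4 y -82.9 z -4.9; rows>=6.3
```

View pics/w16.png

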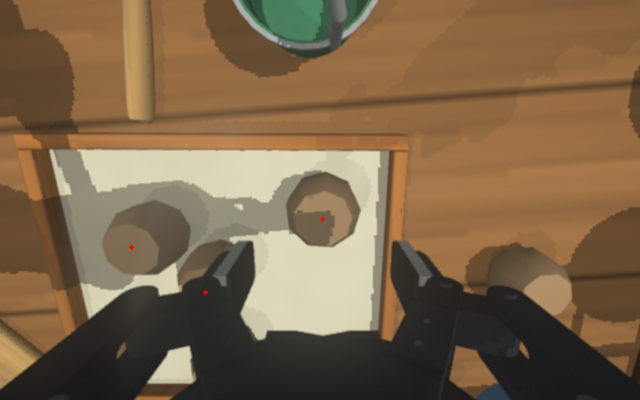

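```bash
python3 - <<'E'
from h import *
a=go(.5184,-.2132,.12,186)
W=bot.camera_info("wrist")
E
```

```text
from [505.7 -72.4 114.7] psi 175.9: twist -10.1 -> psi 186.0; shift x 2.1 y -141.3 z -5.3; rows>=3.4
```

Emit:
drive_tool(steps=[[[0,0,-5],-5],[[0,0,0],-5.1],[[0,-20,0],0],[[1,-33,0],0],[[1,-38,0],0],[[0,-33,0],0],[[0,-17,0],0],[[0,0,0],0]])

```text
time: 26.7
tool_pos: [0.5195, -0.2163, 0.1199]
tcp_rot: [0.161, -3.136, 0.001]
wrist_force: [0.9, -0.8, -0.1]
width: 0.802
```

Emit:
drive_tool(steps=[[[0,0,0],0],[[0,0,0],0],[[0,0,0],0]])

```text
time: 26.95
tool_pos: [0.5193, -0.2118, 0.1204]
tcp_rot: [0.167, -3.135, -0.002]
wrist_force: [0.3, -0.0, -0.0]
width: 0.802
```

```bash
python3 - <<'E'
from h import *
a=go(.5184,-.2132,.024,186)
W=bot.camera_info("wrist")
im=bot.read_camera("wrist")[:,:,::-1].copy()
for P in[(.5184,-.2132),(.5596,-.1659)]:
  p=proj(W,[*P,.058])[0];cv2.circle(im,tuple(map(int,p)),2,(0,0,255),-1)
cv2.imwrite("pics/w17.png",im)
E
```

```text
from [ 519.3 -211.8  120.4] psi -173.9: twist 0.1 -> psi -174.0; shift x 1.0 y -1.4 z 96.4; rows>=2.3
```

View pics/w17.png

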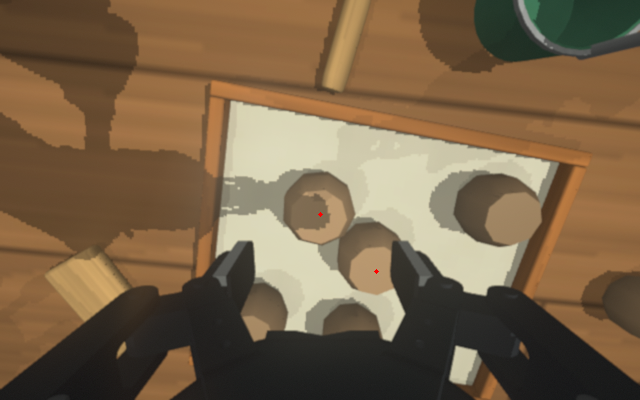

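Emit:
drive_tool(steps=[[[1,-2,20],0],[[0,0,25],0],[[0,0,20],0],[[0,0,15],0],[[0,0,9],0],[[0,0,6],0],[[0,0,0],0],[[0,0,0],0]])

```text
time: 27.67
tool_pos: [0.5196, -0.215, 0.0268]
tcp_rot: [-0.167, 3.137, -0.0]
wrist_force: [-0.0, 0.6, -0.9]
width: 0.8
```

Emit:
drive_tool(steps=[[[0,0,0],0],[[0,0,0],0],[[0,0,0],0],[[0,0,0],0],[[0,0,0],0]], jaw=0)

```text
time: 28.08
tool_pos: [0.5207, -0.2157, 0.0281]
tcp_rot: [-0.165, 3.134, -0.002]
wrist_force: [0.2, 2.3, 6.8]
width: 0.653
```

Emit:
drive_tool(steps=[[[0,0,-8],0],[[0,0,-12],0],[[0,0,0],0],[[0,0,0],0],[[0,0,0],0]])

```text
time: 28.5
tool_pos: [0.5191, -0.2152, 0.0464]
tcp_rot: [-0.166, 3.137, -0.0]
wrist_force: [-1.0, -0.5, -1.7]
width: 0.653
```

```bash
python3 - <<'E'
from h import *
a=go(*t2w(-.071,-.087),.045)
E
```

```text
from [ 519.1 -215.2   46.4] psi -174.0: twist -0.0 -> psi -174.0; shift x 26.7 y -27.5 z 1.4; rows>=0.9
```

Emit:
drive_tool(steps=[[[8,-8,0],0],[[10,-11,0],0],[[7,-8,0],0],[[0,0,8],0],[[0,0,7],0],[[0,0,3],0],[[0,0,0],0],[[0,0,0],0]])

```text
time: 29.17
tool_pos: [0.4965, -0.2446, 0.0281]
tcp_rot: [0.166, -3.135, -0.0]
wrist_force: [-4.1, -1.8, 4.7]
width: 0.654
```

Emit:
drive_tool(steps=[[[0,0,0],0],[[0,0,0],0],[[0,0,0],0],[[0,0,-5],0],[[0,0,-20],0],[[0,0,-30],0],[[0,0,-35],0],[[0,0,0],0]], jaw=0.8)

```text
time: 29.83
tool_pos: [0.502, -0.2471, 0.126]
tcp_rot: [-0.166, 3.126, -0.01]
wrist_force: [1.5, -0.9, 0.2]
width: 0.798
```

Emit:
drive_tool(steps=[[[0,0,0],0],[[0,0,0],0],[[0,0,0],0]])

```text
time: 30.08
tool_pos: [0.4962, -0.244, 0.117]
tcp_rot: [0.166, -3.135, -0.002]
wrist_force: [-0.0, -0.2, -1.4]
width: 0.802
```

```bash
python3 - <<'E'
from h import *
a=go(.5596,-.1659,.12,176)
W=bot.camera_info("wrist")
im=bot.read_camera("wrist")[:,:,::-1].copy()
for P in[t2w(-.071,-.087),(.5596,-.1659)]:
  p=proj(W,[*P,.058])[0];cv2.circle(im,tuple(map(int,p)),2,(0,0,255),-1)
cv2.imwrite("pics/w18.png",im)
E
```

```text
from [ 496.2 -244.   117. ] psi -173.9: twist 10.1 -> psi -184.0; shift x -57.8 y 82.4 z -3.0; rows>=2.4
```

View pics/w18.png

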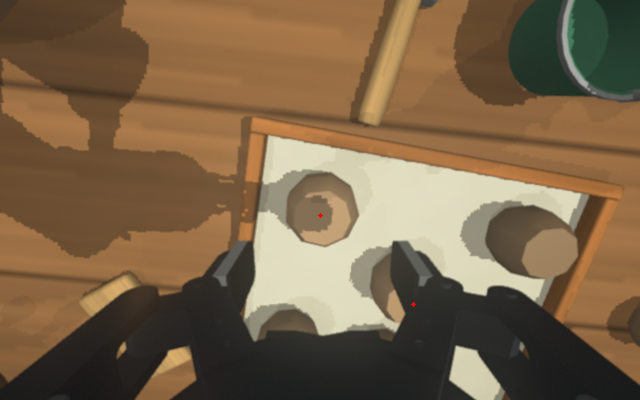

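Emit:
drive_tool(steps=[[[0,0,0],5],[[0,0,0],5.1],[[-12,16,0],0],[[-17,25,0],0],[[-17,25,0],0],[[-11,16,0],0],[[0,0,0],0],[[0,0,0],0]])

```text
time: 30.8
tool_pos: [0.5592, -0.1658, 0.1166]
tcp_rot: [-0.107, -3.137, -0.001]
wrist_force: [-1.0, -0.3, -0.2]
width: 0.8
```

Emit:
drive_tool(steps=[[[0,0,0],0],[[0,0,0],0]])

```text
time: 30.97
tool_pos: [0.5587, -0.1674, 0.1174]
tcp_rot: [-0.112, -3.138, -0.0]
wrist_force: [-0.1, 0.2, -0.3]
width: 0.792
```

```bash
python3 - <<'E'
from h import *
a=go(.5585,-.166,.024,176)
W=bot.camera_info("wrist")
im=bot.read_camera("wrist")[:,:,::-1].copy()
for P in[(.5585,-.166)]:
  p=proj(W,[*P,.058])[0];cv2.circle(im,tuple(map(int,p)),2,(0,0,255),-1)
cv2.imwrite("pics/w19.png",im)
E
```

```text
from [ 558.7 -167.4  117.4] psi 175.9: twist -0.1 -> psi 176.0; shift x 0.3 y 1.4 z 93.4; rows>=2.2
```

View pics/w19.png

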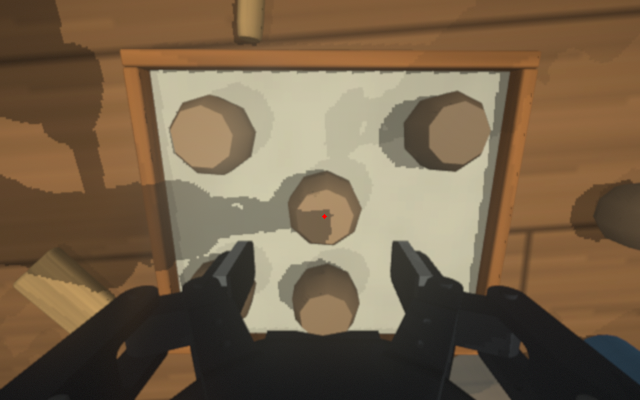

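Emit:
drive_tool(steps=[[[0,1,20],0],[[0,0,25],0],[[0,0,20],0],[[0,0,15],0],[[0,0,9],0],[[0,0,4],0],[[0,0,0],0],[[0,0,0],0]])

```text
time: 31.68
tool_pos: [0.5603, -0.1664, 0.026]
tcp_rot: [0.112, 3.139, -0.0]
wrist_force: [0.2, 1.3, -0.5]
width: 0.799
```

Emit:
drive_tool(steps=[[[0,0,0],0],[[0,0,0],0],[[0,0,0],0],[[0,0,0],0],[[0,0,0],0]], jaw=0)

```text
time: 32.1
tool_pos: [0.5614, -0.1664, 0.0273]
tcp_rot: [0.111, 3.136, -0.002]
wrist_force: [-1.5, -0.7, 6.1]
width: 0.65
```

Emit:
drive_tool(steps=[[[0,0,-8],0],[[0,0,-12],0],[[0,0,0],0],[[0,0,0],0],[[0,0,0],0]])

```text
time: 32.52
tool_pos: [0.5599, -0.1659, 0.0455]
tcp_rot: [0.111, 3.139, -0.0]
wrist_force: [0.6, 0.2, -2.5]
width: 0.653
```

```bash
python3 - <<'E'
from h import *
a=go(*t2w(-.074,-.001),.045)
E
```

```text
from [ 559.9 -165.9   45.5] psi 176.0: twist -0.0 -> psi 176.0; shift x 61.5 y 2.2 z 0.5; rows>=1.5
```

Emit:
drive_tool(steps=[[[14,0,0],0],[[20,1,0],0],[[18,1,0],0],[[8,0,0],0],[[0,0,0],0],[[0,0,8],0],[[0,0,7],0],[[0,0,3],0]])

```text
time: 33.18
tool_pos: [0.5009, -0.1598, 0.0271]
tcp_rot: [-0.111, -3.139, -0.0]
wrist_force: [-9.6, 3.7, 32.3]
width: 0.653
```

Emit:
drive_tool(steps=[[[0,0,0],0],[[0,0,0],0]])

```text
time: 33.35
tool_pos: [0.5009, -0.1598, 0.0273]
tcp_rot: [-0.111, -3.139, -0.0]
wrist_force: [-2.7, 0.4, 3.9]
width: 0.65
```

Emit:
drive_tool(steps=[[[0,0,0],0],[[0,0,0],0],[[0,0,0],0],[[0,0,-5],0],[[0,0,-20],0],[[0,0,-30],0],[[0,0,-35],0],[[0,0,0],0]], jaw=0.8)

```text
time: 34.02
tool_pos: [0.5052, -0.1615, 0.1248]
tcp_rot: [0.11, 3.128, -0.006]
wrist_force: [1.8, -0.1, 1.1]
width: 0.802
```

Emit:
drive_tool(steps=[[[0,0,0],0],[[0,0,0],0],[[0,0,0],0]])

```text
time: 34.27
tool_pos: [0.4991, -0.1593, 0.1161]
tcp_rot: [-0.111, -3.138, -0.001]
wrist_force: [0.4, 0.0, -0.1]
width: 0.798
```

```bash
python3 - <<'E'
from h import *
a=go(.5865,.1039,.12,140)
W=bot.camera_info("wrist")
im=bot.read_camera("wrist")[:,:,::-1].copy()
for P in[t2w(-.074,-.001),]:
  p=proj(W,[*P,.058])[0];cv2.circle(im,tuple(map(int,p)),2,(0,0,255),-1)
cv2.imwrite("pics/w20.png",im)
E
```

```text
from [ 499.1 -159.3  116.1] psi 176.0: twist 36.0 -> psi 140.0; shift x 102.2 y 257.8 z -3.9; rows>=6.7
```

View pics/w20.png

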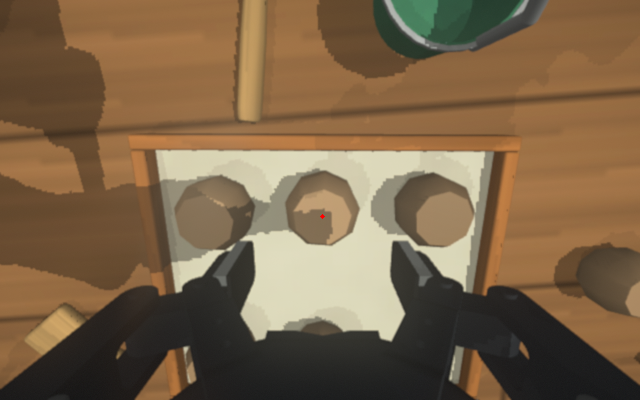

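```bash
python3 - <<'E'
from h import *
a=go(.5865,.1039,.12,131)
E
```

```text
from [ 498.9 -159.2  115.7] psi 176.0: twist 45.0 -> psi 131.0; shift x 141.1 y 238.7 z -4.3; rows>=6.7
```

Emit:
drive_tool(steps=[[[0,0,-2],6.4],[[0,0,-2],6.4],[[0,0,0],6.4],[[0,0,0],6.4],[[0,0,0],6.4],[[0,0,0],6.5],[[0,0,0],6.5],[[0,0,0],0]])

```text
time: 34.98
tool_pos: [0.499, -0.1593, 0.1196]
tcp_rot: [-1.307, -2.853, 0.0]
wrist_force: [0.2, -0.2, 0.6]
width: 0.802
```

```bash
python3 - <<'E'
from h import *
a=go(.5865,.1039,.12,131)
E
```

```text
from [ 499.  -159.3  119.6] psi 130.8: twist -0.2 -> psi 131.0; shift x 141.2 y 238.7 z -0.4; rows>=6.7
```

Emit:
drive_tool(steps=[[[12,20,0],0],[[20,33,0],0],[[21,35,0],0],[[21,35,0],0],[[21,35,0],0],[[20,35,0],0],[[16,28,0],0],[[10,18,0],0]])

```text
time: 35.65
tool_pos: [0.5883, 0.1068, 0.1202]
tcp_rot: [-1.295, -2.861, -0.0]
wrist_force: [0.7, -0.3, 1.2]
width: 0.802
```

Emit:
drive_tool(steps=[[[0,0,0],0],[[0,0,0],0],[[0,0,0],0],[[0,0,0],0]])

```text
time: 35.98
tool_pos: [0.5874, 0.1023, 0.1206]
tcp_rot: [-1.303, -2.857, 0.002]
wrist_force: [-0.2, -0.3, 0.1]
width: 0.798
```

```bash
python3 - <<'E'
from h import *
a=go(.5865,.1039,.013,131)
W=bot.camera_info("wrist")
im=bot.read_camera("wrist")[:,:,::-1].copy()
for P in[(.5865,.1039),]:
  p=proj(W,[*P,.046])[0];cv2.circle(im,tuple(map(int,p)),2,(0,0,255),-1)
cv2.imwrite("pics/w21.png",im)
E
```

```text
from [587.4 102.3 120.6] psi 131.0: twist -0.0 -> psi 131.0; shift x 1.8 y 0.3 z 107.6; rows>=2.6
```

View pics/w21.png

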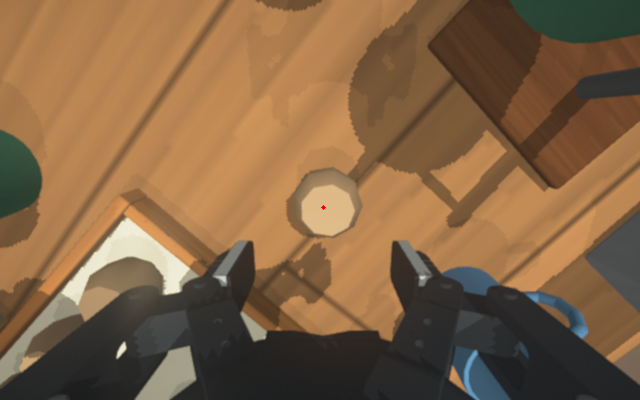

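```bash
python3 - <<'E'
from h import *
T=bot.camera_info("top")
im=bot.read_camera("top")[:,:,::-1];crop(im,250,90,350,200,6,"pics/t21.png")
print(onz(T,553/6+195,8/6+125,.09),onz(T,286,121,.09),onz(T,286,137,0.0))
E
```

```text
[0.73912818 0.10617707 0.09      ] [0.75596021 0.10951633 0.09      ] [0.72304112 0.11607056 0.        ]
```

View pics/t21.png

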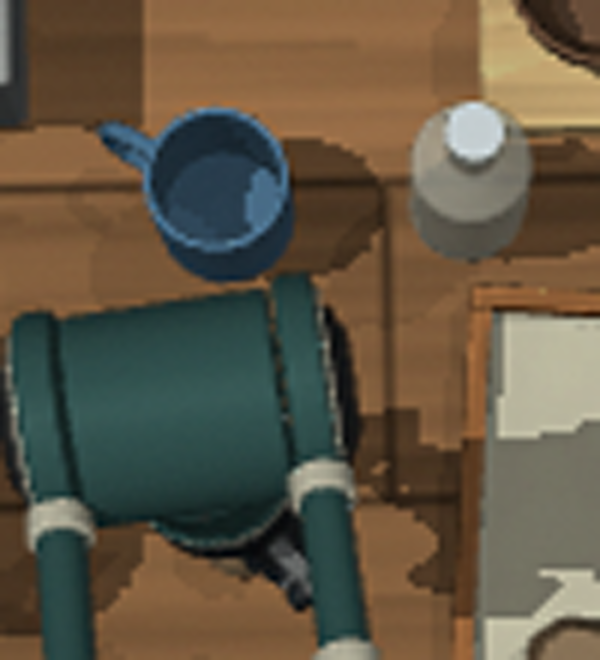

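Emit:
drive_tool(steps=[[[2,0,20],0],[[0,0,28],0],[[0,0,25],0],[[0,0,18],0],[[0,0,10],0],[[0,0,5],0],[[0,0,0],0],[[0,0,0],0]])

```text
time: 36.75
tool_pos: [0.5877, 0.1047, 0.0161]
tcp_rot: [1.304, 2.857, 0.001]
wrist_force: [0.2, -0.1, 0.0]
width: 0.8
```

Emit:
drive_tool(steps=[[[0,0,0],0],[[0,0,0],0],[[0,0,0],0],[[0,0,0],0],[[0,0,0],0]], jaw=0)

```text
time: 37.17
tool_pos: [0.5888, 0.1052, 0.0177]
tcp_rot: [1.302, 2.855, 0.003]
wrist_force: [-1.3, 0.8, 6.1]
width: 0.649
```

Emit:
drive_tool(steps=[[[0,0,-10],0],[[0,0,-25],0],[[0,0,-35],0],[[0,0,-25],0],[[0,0,-5],0],[[0,0,0],0],[[0,0,0],0],[[0,0,0],0]])

```text
time: 37.83
tool_pos: [0.5852, 0.1048, 0.1132]
tcp_rot: [-1.303, -2.855, 0.003]
wrist_force: [-0.7, -0.6, -1.9]
width: 0.65
```

```bash
python3 - <<'E'
from h import *
a=go(*t2w(.067,.092),.11)
cv2.imwrite("pics/w22.png",bot.read_camera("wrist")[:,:,::-1])
E
```

```text
from [585.2 104.8 113.2] psi 131.0: twist -0.0 -> psi 131.0; shift x -177.2 y -73.1 z 3.2; rows>=4.6
```

View pics/w22.png

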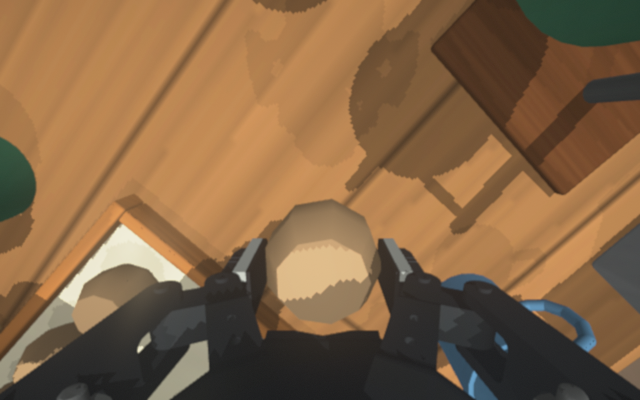

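Emit:
drive_tool(steps=[[[0,0,0],-6.4],[[0,0,0],-6.4],[[0,0,0],-6.4],[[0,0,0],-6.4],[[0,0,0],-6.4],[[0,0,0],-6.5],[[0,0,0],-6.5],[[0,0,0],0]])

```text
time: 38.55
tool_pos: [0.5854, 0.1048, 0.113]
tcp_rot: [-0.106, -3.136, 0.001]
wrist_force: [0.0, -0.3, -1.0]
width: 0.649
```

```bash
python3 - <<'E'
from h import *
T=bot.camera_info("top")
print("bottle cap",onz(T,474/6+250,133/6+90,.17),"shoulder",onz(T,470/6+250,162/6+90,.12))
a=go(*t2w(.065,.088),.11,176)
E
```

```text
bottle cap [ 0.76148483 -0.02247424  0.17      ] shoulder [ 0.75890043 -0.02173885  0.12      ]
from [585.4 104.8 113. ] psi 176.1: twist 0.1 -> psi 176.0; shift x -71.2 y -181.1 z 3.0; rows>=4.7
```

Emit:
drive_tool(steps=[[[-8,-20,0],0],[[-15,-38,0],0],[[-15,-38,0],0],[[-15,-38,0],0],[[-12,-30,0],0],[[-6,-17,0],0],[[0,0,0],0],[[0,0,0],0]])

```text
time: 39.22
tool_pos: [0.6442, -0.0815, 0.1136]
tcp_rot: [-0.119, -3.137, -0.001]
wrist_force: [0.2, -0.1, -1.9]
width: 0.649
```

Emit:
drive_tool(steps=[[[0,0,0],0],[[0,0,0],0],[[0,0,0],0]])

```text
time: 39.47
tool_pos: [0.6444, -0.0792, 0.1148]
tcp_rot: [-0.11, -3.139, -0.001]
wrist_force: [0.5, 0.6, -1.9]
width: 0.649
```

```bash
python3 - <<'E'
from h import *
a=go(*t2w(.065,.088),.03,176)
cv2.imwrite("pics/w23.png",bot.read_camera("wrist")[:,:,::-1])
E
```

```text
from [644.4 -79.2 114.8] psi 176.0: twist 0.0 -> psi 176.0; shift x 0.5 y -1.7 z 84.8; rows>=2.0
```

View pics/w23.png

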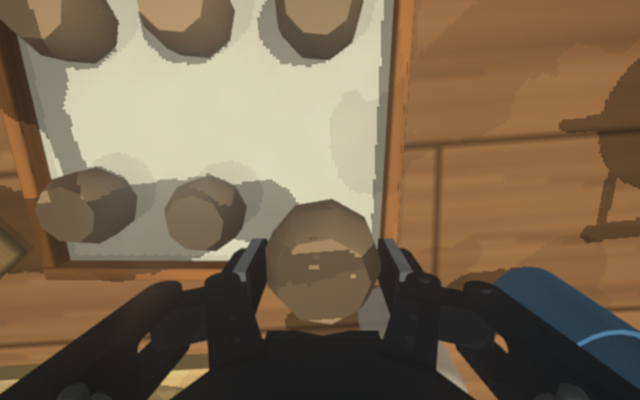

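Emit:
drive_tool(steps=[[[0,-2,15],0],[[0,0,22],0],[[0,0,20],0],[[0,0,13],0],[[0,0,8],0],[[0,0,5],0],[[0,0,2],0],[[0,0,0],0]])

```text
time: 40.18
tool_pos: [0.6451, -0.0824, 0.0306]
tcp_rot: [0.111, 3.139, -0.0]
wrist_force: [0.9, 0.2, -2.1]
width: 0.648
```

Emit:
drive_tool(steps=[[[0,0,0],0],[[0,0,0],0]])

```text
time: 40.35
tool_pos: [0.646, -0.0828, 0.0316]
tcp_rot: [0.111, 3.137, -0.001]
wrist_force: [0.1, -0.3, -1.7]
width: 0.648
```

Emit:
drive_tool(steps=[[[0,0,0],0],[[0,0,0],0],[[0,0,0],0],[[0,0,-5],0],[[0,0,-20],0],[[0,0,-35],0],[[0,0,-40],0],[[0,0,-40],0]], jaw=0.79)

```text
time: 41.02
tool_pos: [0.644, -0.0824, 0.1713]
tcp_rot: [-0.111, -3.138, -0.0]
wrist_force: [1.2, -0.3, -0.5]
width: 0.792
```

Emit:
drive_tool(steps=[[[0,0,-40],0],[[20,0,-40],0],[[35,0,0],0],[[35,0,0],0],[[35,0,0],0],[[35,0,0],0],[[0,0,0],0],[[0,0,0],0]])

```text
time: 41.68
tool_pos: [0.4851, -0.0712, 0.2481]
tcp_rot: [0.111, 3.138, -0.0]
wrist_force: [0.3, 0.4, 0.8]
width: 0.793
```

```bash
python3 - <<'E'
from h import *
for n in("scene","top","wrist"): cv2.imwrite(f"pics/{n}24.png",bot.read_camera(n)[:,:,::-1])
t=cv2.imread("pics/top24.png");crop(t,190,120,440,310,3.1,"pics/t24.png")
print(bot.read_state()["tool_pos"])
E
```

```text
[ 0.48796191 -0.07157798  0.24848732]
```

View pics/t24.png

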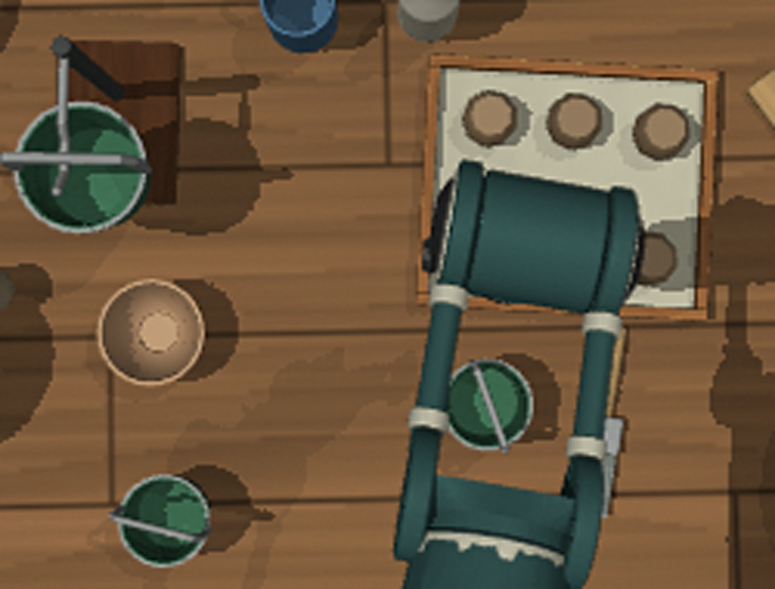

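View pics/scene24.png

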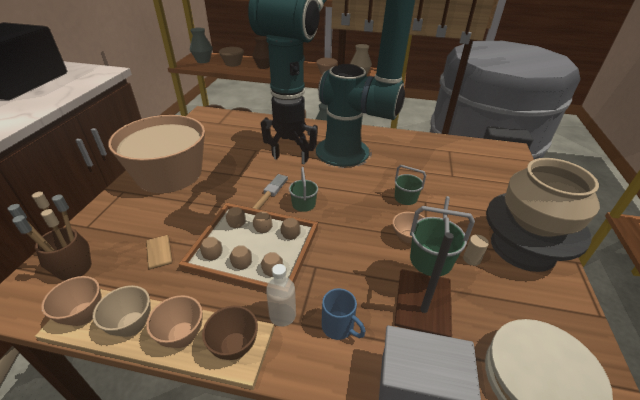

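Emit:
drive_tool(steps=[[[0,-20,-10],0],[[0,-40,-10],0],[[0,-40,-10],0],[[0,-40,-10],0],[[0,-40,0],0],[[0,-40,0],0],[[0,-40,0],0],[[0,-40,0],0]])

```text
time: 42.5
tool_pos: [0.4663, -0.3736, 0.2876]
tcp_rot: [0.111, 3.139, -0.001]
wrist_force: [0.5, -0.2, -0.6]
width: 0.787
```

Emit:
drive_tool(steps=[[[10,-35,0],0],[[10,-35,0],0],[[10,-25,0],0],[[0,0,0],0],[[0,0,0],0],[[0,0,0],0],[[0,0,0],0],[[0,0,0],0]])

```text
time: 43.17
tool_pos: [0.4297, -0.4623, 0.2876]
tcp_rot: [0.108, 3.139, 0.0]
wrist_force: [-0.3, -0.9, -0.4]
width: 0.785
```

```bash
python3 - <<'E'
from h import *
for n in("scene","top"): cv2.imwrite(f"pics/{n}25.png",bot.read_camera(n)[:,:,::-1])
t=cv2.imread("pics/top25.png");crop(t,310,130,440,230,6,"pics/t25.png")
T=bot.camera_info("top")
hsv=cv2.cvtColor(t,cv2.COLOR_BGR2HSV)
# non-plaster inside tray
g=cv2.cvtColor(cv2.resize(t[130:230,310:440],None,fx=6,fy=6,interpolation=cv2.INTER_CUBIC),cv2.COLOR_BGR2HSV)
m=((g[...,1]>75)).astype(np.uint8);m[:100]=0
m[:]=((g[...,1]>70)&(g[...,0]<25))
poly=np.array([(142,85),(632,110),(615,525),(120,498)]);k=np.zeros_like(m);cv2.fillPoly(k,[poly],1);m&=k
m=cv2.morphologyEx(m,cv2.MORPH_OPEN,np.ones((25,25)))
n,_,st,ce=cv2.connectedComponentsWithStats(m)
P=[]
for i in range(1,n):
    p=onz(T,ce[i][0]/6+310-.4,ce[i][1]/6+130-.4,.04);tr=w2t(*p[:2]);P.append(tr);print(st[i][2:],np.round(p,3),np.round(tr,3))
from scipy.spatial.distance import pdist
print(np.round(np.sort(pdist(P)),3))
print(bot.read_state()["time"],bot.read_state()["tool_pos"])
E
```

```text
[  99  101 8247] [ 0.644 -0.083  0.04 ] [0.065 0.086]
[ 101  101 8385] [ 0.639 -0.171  0.04 ] [ 0.067 -0.002]
[ 102  100 8532] [ 0.626 -0.261  0.04 ] [ 0.061 -0.093]
[  96   99 7969] [ 0.505 -0.073  0.04 ] [-0.075  0.086]
[ 101   98 8251] [ 0.497 -0.16   0.04 ] [-0.076 -0.001]
[ 102   99 8469] [ 0.495 -0.244  0.04 ] [-0.072 -0.086]
[0.084 0.087 0.088 0.091 0.133 0.14  0.143 0.162 0.164 0.166 0.167 0.172
 0.178 0.219 0.224]
43.2667 [ 0.42955719 -0.46233305  0.28774866]
```

View pics/t25.png

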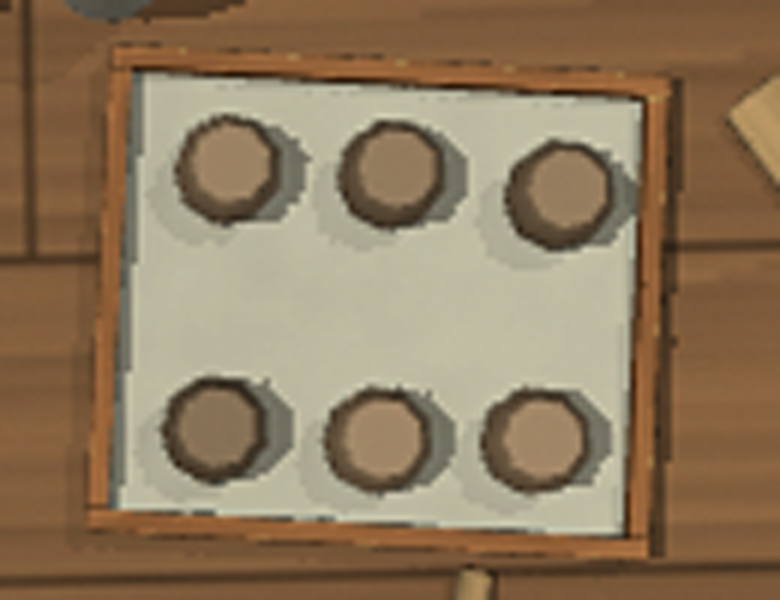

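View pics/top25.png

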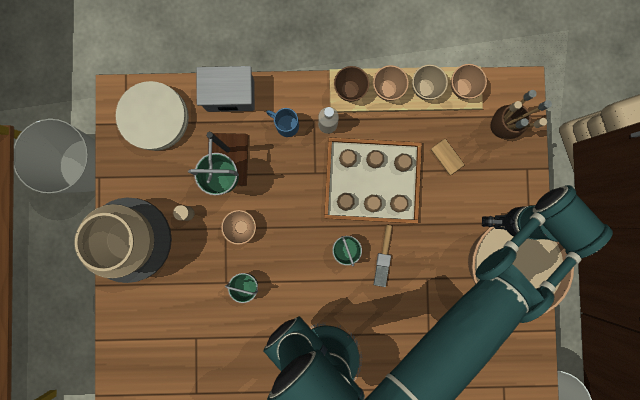

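The top view shows six lumps on the tray in two rows of three, the closest pair 84 mm apart. The pail hangs on the hook at (216,173), no stray lump is in view, and the bystanders are where they were. I'm handing in.

```bash
python3 - <<'E'
from h import *
a=cv2.imread("pics/scene24.png").astype(int);b=cv2.imread("pics/scene25.png").astype(int)
print("pail region diff",np.abs(a-b)[190:275,400:485].max())
print(bot.finish_job())
E
```

```text
pail region diff 10
the job is handed in; nothing more can be done
None
```

I've handed in the job with the pail hung on the hook and all six lumps spread over the tray. The hand-in gave no verdict; it was done at about 43 s of the 210 s allowed.

**Pail:** I hung the large green pail, whose rim measured about 122 mm against the 120 mm given. In the last pictures its bar rests on the hook about 10 mm off its middle. The pail looks level and did not move between two pictures taken about 1.5 s apart.

**Lumps:** There were six, five in the heap and one on the bench to the left. They now lie in two rows of three, at least one in every quarter. The closest middles are about 84 mm apart, which leaves about 26 mm of air. That is just over the 25 mm asked, and measuring error is about 2 mm.

**What went differently:** One lump was knocked about 4 cm aside during the run. I saw this in the wrist picture, measured it again and changed the order of picking.

**Other checks:** No bystander looks moved in the last top view, though I compared this by eye and did not measure it. No check failed; the first lump and two others came down a few millimetres from where I aimed, without affecting the spacing.

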